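# Pack the tape rolls into the desk pot

### The job

The amber desk pot stands upside down on the desk: turn it over and stand it mouth-up near the middle of the cork mat. Then slide every roll of tape off the open end of the white tape stand's bar and put them all well down inside the pot, leaving the pot standing on the mat and everything else on the desk where it is.

Things in the scene. Friction and masses are not known exactly. Their poses are not given: they have to be found in the camera images.
- pot_mid (a point): Centre (40 mm from rim and from bottom) of the amber clear-plastic pot, an open box 100 mm long (x), 64 wide (y), 80 high (z), walls 3 mm, about 140 g. z points out of the mouth: down at the start. Stiff enough to grip across its 64 mm width; stands steadily on its end or side faces too. Five rolls fit below the rim if spread over its length and width, not if stacked in the middle
- mat_top (a point): Centre of the top face of the fixed cork mat, 150 x 150 mm, 5 mm thick, lying on the desk; x and y along its sides, z up
- bar_root (a point): Fixed end of the steel bar of the white tape stand, on the bar's axis at the face of the upright post. The bar is level, 14 mm thick, 205 mm long, 110 mm above the desk; x points along the bar to its open end, z up. The post (22 mm along x by 34 mm wide, behind this point) ends 16 mm above the bar's axis; the stand's base, 12 mm high and 90 mm wide, runs under the first 100 mm of the bar. The stand does not move, but stands differently each time
- bar_tip (a point): Open end of the same bar, on its axis, 205 mm from bar_root; plain, with no knob or stop
- roll_red_mid (a point): Centre of the red tape roll: a rigid ring 44 mm in outer diameter, 25 mm hole, 20 mm wide, about 40 g; x is the ring's axis. It hangs loosely on the bar, centre about 6 mm below the bar's axis, neighbours at least 30 mm apart centre to centre, in any order. Absent (None) in some runs
- roll_blue_mid (a point): Centre of the blue tape roll: a rigid ring 44 mm in outer diameter, 25 mm hole, 20 mm wide, about 40 g; x is the ring's axis. It hangs loosely on the bar, centre about 6 mm below the bar's axis, neighbours at least 30 mm apart centre to centre, in any order. Absent (None) in some runs
- roll_green_mid (a point): Centre of the green tape roll: a rigid ring 44 mm in outer diameter, 25 mm hole, 20 mm wide, about 40 g; x is the ring's axis. It hangs loosely on the bar, centre about 6 mm below the bar's axis, neighbours at least 30 mm apart centre to centre, in any order. Absent (None) in some runs
- roll_white_mid (a point): Centre of the white tape roll: a rigid ring 44 mm in outer diameter, 25 mm hole, 20 mm wide, about 40 g; x is the ring's axis. It hangs loosely on the bar, centre about 6 mm below the bar's axis, neighbours at least 30 mm apart centre to centre, in any order. Absent (None) in some runs
- roll_yellow_mid (a point): Centre of the yellow tape roll: a rigid ring 44 mm in outer diameter, 25 mm hole, 20 mm wide, about 40 g; x is the ring's axis. It hangs loosely on the bar, centre about 6 mm below the bar's axis, neighbours at least 30 mm apart centre to centre, in any order. Absent (None) in some runs
- tumbler: Bystander to be left alone: amber glass tumbler; the point is the middle of its underside
- stapler: Bystander to be left alone: blue stapler; the point is the middle of its underside
- eraser: Bystander to be left alone: white eraser; the point is the middle of its underside
- calculator: Bystander to be left alone: grey calculator; the point is the middle of its underside
- glue: Bystander to be left alone: white glue bottle with red cap; the point is the middle of its underside
- sticky_notes: Bystander to be left alone: yellow block of sticky notes; the point is the middle of its underside
Not all that is in view belongs to the job. Of the things shaped like the part that bears roll_green_mid, the green one is meant.

How it is judged:
By the outcome, as a careful person would: the job done as asked, in the order asked, and still so for the second after the job is handed in, with the robot touching nothing.
Of roll_red, roll_blue, roll_green, roll_white, roll_yellow only 3 to 5 are there at a start; the rules pass over those that are not, and their reading is None.
At some moment in a run one of pot may be knocked a few centimetres aside while the robot is not near it.
Once in a run the grip may slacken for a moment while it holds something.
It also fails if it takes over 210 s, if anything falls off the work surface, if the arm or the gripper's body presses on something with over 40 N, if the wrist force passes 120 N, or if a joint passes its speed limit or range.

### The arm

A 6-joint arm with a two-finger parallel gripper is mounted at the origin on the work surface. World frame = base frame: x ahead of the robot, y to its left, z up, the work surface at z = 0. Lengths are in m, angles in degrees, forces in N, time in s.
With the tool pointing down it reaches from about 0.375 to 0.9 m from the base axis. Payload 3.1 kg.
Tool frame: the origin (TCP) lies on the centre line of the jaws, within the pads' length; the fingertips stand 25 mm ahead of it and the grasp point (between the pads) lies 6 mm ahead of it; z points along the fingers, y is the line along which they close (so a half turn about z gives the same grasp; the last joint's range is limited). The gripper opens to 87 mm and grips with 3 to 60 N. Pads are 19 mm wide; open, the fingers measure 117 mm over their backs; the gripper's body (75 mm by 190 mm) begins 51 mm behind the grasp point.
Start: joints at [56.121, 30.224, 82.088, -0, 67.689, -10.227], TCP at [0.251, 0.572, 0.248] pointing down, gripper open.
Joint ranges: [-176.69, 176.69], [-43.24, 126.21], [12.49, 139.97], [-82, 262], [0, 151.66], [-163.58, 163.58]. Speed limits (degrees/s): [159.86, 159.86, 180, 180, 180, 180].

### API

Orientations are given as a 3x3 rotation matrix whose columns are the frame's x, y, z axes.
In Python, from rig import * gives the robot as it stands.
- The arm moves only by the tool step_arm, never from a script. Its argument "steps" is a list of rows, each a list of 7 numbers: the shift along the tool's x, y, z normalised to -1 to 1, where 1 is 0.3 m, then the turn, a rotation vector about the tool's x, y, z normalised to -1 to 1, where 1 is 45 degrees, then the gripper's target within -1 to 1 (shut at 1, half-way at 0, fully open at -1). A call has 1 to 8 rows; each row is the pose to reach, as a shift and turn from the pose commanded when the call began, along the tool's axes at that moment; what a row does not reach only later rows make up. A row lasts 1/12 s, in which the tool goes at most 41.7 mm and 7.16 degrees, less where a joint would pass 70% of its speed; a pose out of reach is approached as far as the arm can. A call with a number of a shift or a turn outside -1 to 1 is refused whole. A call with a gripper value outside its range is refused whole. The fingers move at their own pace and stop on an object; the grip force is fixed at half the most. Time passes only in rows, so rows that repeat a pose let the fingers close. It gives the time, the measured TCP pose, the force, the opening and the grip force at its end, in the units of the state.
- read_state(): the state, without advancing time (a new reading comes with each control period).
- capture(name): name is "side" or "top"; returns a dict with "image" (384x512x3 uint8, red, green, blue), "vertical_fov" (degrees; the focal length in pixels is half the picture's height over the tangent of half this angle, whatever the lens; pixels are square), "cx", "cy" (the principal point, pixels), "k1" (the pictures are not rectified: a ray, as slopes to the right and down, at radius r is drawn at 1 + k1 r^2 times it, then the intrinsics apply), "world_from_camera" (4x4, takes a point from camera to world coordinates). Camera axes: x right, y down, z forward; pixel columns grow to the right and rows downward; lengths in m; the calibration is good to about 2 mm. A picture is of the moment at which its call begins. There is no depth.
- hand_in(): hands the job in; it is judged then, once.
The state is a dict: "time_s": time; "joint_positions": joint angles; "qvel": joint speeds; "tau": joint torques, N m; "position": TCP position; "tcp_rot": TCP orientation; "force": force on the tool from outside, world axes, zero at the start; "moment": the same for the moment, N m; "opening": opening from 0.0 (shut) to 1.0 (fully open); "grasp_force": force on a finger pad.
Only numpy, scipy, OpenCV 4.12 (cv2) and the standard library are available. Lean on these libraries where they do the work, as an engineer would, in place of code of your own. Each camera call takes 0.05 s, during which the arm holds its last target. There are 200 camera calls.

## Working session

There is one attempt and no reset: what is moved stays moved. The work goes in short steps, Python scripts to look and compute and a tool call to move; the robot and the scene stay as the last step left them, time stands still between calls to the robot, and variables do not carry over. Pictures are saved under pics/ and viewed, at most 14 in all, crops included, and the job is handed in when it is done.

Besides the shell and the picture viewer there is one more tool, called after "Request:" as a command line: name --pt "numbers of a row" for each row, then --argument value for the rest. step_arm: Moves the arm, as the interface text tells. Scaled input: -1 to 1 covers 0.3 m each way for a shift and 45 degrees each way for a turn. Its arguments: {"type":"object","properties":{"steps":{"type":"array"}},"required":["steps"]}

```bash
mkdir -p pics; ls; cat > h.py <<'E'
from rig import *
import numpy as np, cv2
def cam(name):
    c=capture(name); return c
def K(c):
    f=c["image"].shape[0]/2/np.tan(np.radians(c["vertical_fov"])/2)
    return f,c["cx"],c["cy"],c["k1"]
def ray(c,u,v):
    f,cx,cy,k=K(c); d=np.array([(u-cx)/f,(v-cy)/f]); p=d.copy()
    for _ in range(20): p=d/(1+k*(p@p))
    T=np.array(c["world_from_camera"]); r=T[:3,:3]@np.array([p[0],p[1],1]); return T[:3,3],r/np.linalg.norm(r)
def onz(c,u,v,z):
    o,r=ray(c,u,v); return o+r*(z-o[2])/r[2]
def tri(c1,p1,c2,p2):
    o1,r1=ray(c1,*p1);o2,r2=ray(c2,*p2)
    A=np.stack([r1,-r2],1); s=np.linalg.lstsq(A,o2-o1,rcond=None)[0]
    a=o1+s[0]*r1;b=o2+s[1]*r2; return (a+b)/2,np.linalg.norm(a-b)
def proj(c,P):
    f,cx,cy,k=K(c);T=np.array(c["world_from_camera"]);q=T[:3,:3].T@(np.array(P)-T[:3,3]);p=q[:2]/q[2];p=p*(1+k*(p@p));return f*p[0]+cx,f*p[1]+cy
def save(c,n,box=None,s=1):
    im=c["image"][:,:,::-1]
    if box: im=im[box[1]:box[3],box[0]:box[2]]
    cv2.imwrite("pics/"+n,cv2.resize(im,None,fx=s,fy=s,interpolation=cv2.INTER_CUBIC))
E
python3 - <<'E'
from h import *
import pickle
np.set_printoptions(precision=3,suppress=True)
d={}
for n in("side","top"):
    c=cam(n);d[n]=c;save(c,n+"0.png",s=1.5);print(n,K(c),c["world_from_camera"])
pickle.dump(d,open("c0.pkl","wb"))
print(read_state())
E
```

```text
pics
side (np.float64(429.31271023779505), 256.3958838662873, 189.14521902149974, -0.13436692475468323) [[ 0.885 -0.313  0.346  0.08 ]
 [-0.466 -0.559  0.686 -0.901]
 [-0.022 -0.768 -0.64   0.928]
 [ 0.     0.     0.     1.   ]]
top (np.float64(422.89841439949186), 256.0790567182833, 189.46957132198386, -0.1534084309865493) [[-0.025 -0.996  0.08   0.43 ]
 [-1.     0.026  0.013 -0.009]
 [-0.015 -0.08  -0.997  1.48 ]
 [ 0.     0.     0.     1.   ]]
{'time_s': 0.1, 'joint_positions': array([ 56.12 ,  30.274,  82.148,   0.   ,  67.692, -10.226]), 'qvel': array([-0.062, -0.204, -0.209,  0.093,  0.014, -0.059]), 'tau': array([ -0.   , -44.099, -17.715,   0.063,   0.053,  -0.   ]), 'position': array([0.25 , 0.572, 0.247]), 'tcp_rot': array([[-0.916,  0.401, -0.001],
       [ 0.401,  0.916, -0.002],
       [ 0.   , -0.002, -1.   ]]), 'force': array([0.041, 0.317, 0.294]), 'moment': array([0.012, 0.007, 0.005]), 'grasp_force': 0.0, 'opening': 0.9981293992012882}
```

View pics/side0.png

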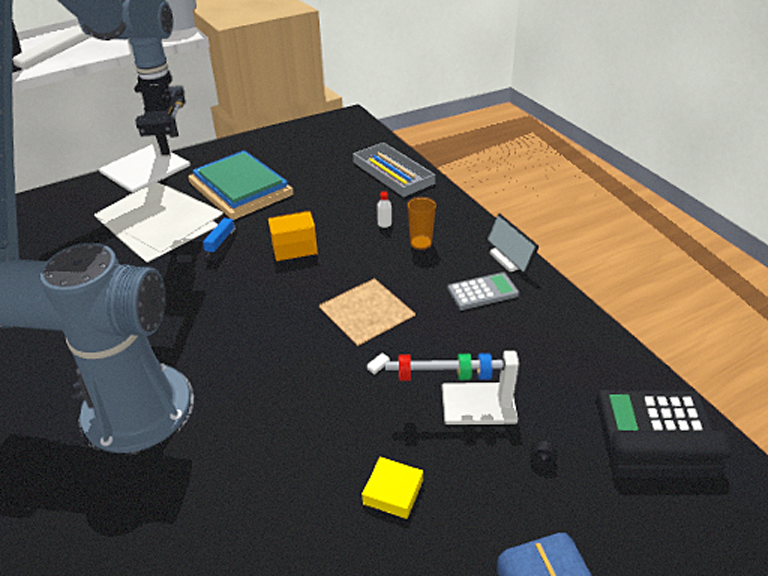

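View pics/top0.png

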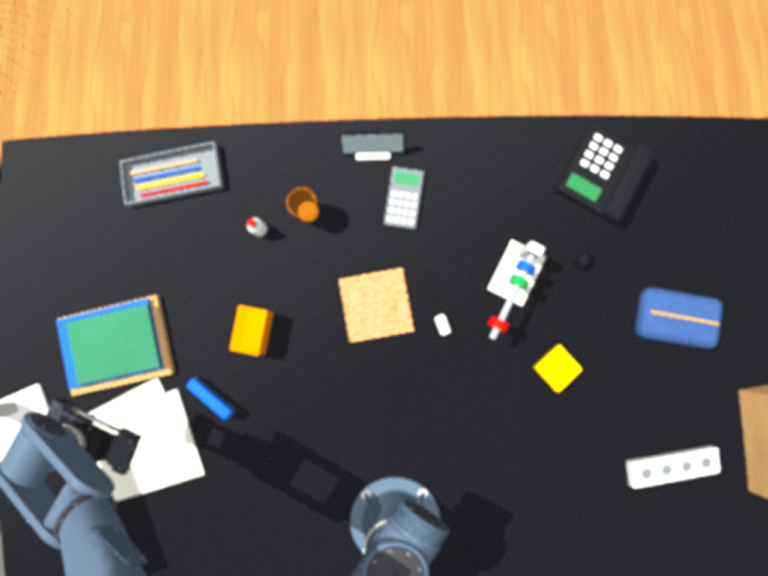

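The pot is the amber box at side (195,158) and top (168,220). The amber glass at side (281,148) is the tumbler. The bar carries red, green and blue. I'll check for white in an enlarged crop and measure.

```bash
python3 - <<'E'
from h import *
import pickle
np.set_printoptions(precision=4,suppress=True)
d=pickle.load(open("c0.pkl","rb"));s,t=d["side"],d["top"]
a=cv2.resize(s["image"][220:300,235:360,::-1],None,fx=6,fy=6,interpolation=cv2.INTER_CUBIC)[:480,:750]
cv2.imwrite("pics/crop1.png",a)
b=cv2.resize(t["image"][150:235,280:380,::-1],None,fx=6,fy=6,interpolation=cv2.INTER_CUBIC)
cv2.imwrite("pics/crop2.png",b)
def blobs(c,lo,hi,box,n=1):
    x0,y0,x1,y1=box
    h=cv2.cvtColor(c["image"],cv2.COLOR_RGB2HSV)[y0:y1,x0:x1]
    m=cv2.inRange(h,np.array(lo),np.array(hi))
    cs=sorted(cv2.findContours(m,cv2.RETR_EXTERNAL,cv2.CHAIN_APPROX_NONE)[0],key=cv2.contourArea)[-n:]
    return [k+np.array([[x0,y0]]) for k in cs]
cen=lambda k:np.array(cv2.minAreaRect(k)[0])
# mat
k=blobs(t,(5,40,90),(25,255,255),(215,170,290,240))[0]
box=cv2.boxPoints(cv2.minAreaRect(k)); P=np.array([onz(t,*q,.005) for q in box]);print("mat",P[:,:2],P.mean(0),np.linalg.norm(np.diff(P,axis=0),axis=1))
k=blobs(s,(5,40,90),(25,255,255),(205,180,285,235))[0]
print("mat side",onz(s,*cen(k),.005))
# pot
k=blobs(t,(10,150,60),(25,255,255),(145,195,190,245))[0]
print("pot contour hull",cv2.approxPolyDP(k,2.5,True)[:,0].tolist())
k=blobs(s,(10,150,60),(25,255,255),(170,135,220,180))[0]
ap=cv2.approxPolyDP(k,2,True)[:,0];print("side",[(q.tolist(),onz(s,*q,.08)[:2],onz(s,*q,0)[:2]) for q in ap])
for n,lo,hi in(("red",(0,150,80),(8,255,255)),("green",(50,120,50),(85,255,255)),("blue",(100,130,60),(120,255,255))):
    ks=blobs(s,lo,hi,(255,230,345,255));kt=blobs(t,lo,hi,(320,160,370,225))
    p1,p2=cen(ks[0]),cen(kt[0]);print(n,p1,p2,tri(s,p1,t,p2),onz(t,*p2,.115))
E
```

```text
mat [[ 0.5691  0.1232]
 [ 0.593  -0.036 ]
 [ 0.4352 -0.0593]
 [ 0.4114  0.0987]] [0.5022 0.0316 0.005 ] [0.161  0.1595 0.1598]
mat side [0.5045 0.0324 0.005 ]
pot contour hull [[158, 203], [152, 232], [176, 236], [182, 209]]
side [([206, 141], array([0.5054, 0.3365]), array([0.5456, 0.4533])), ([178, 146], array([0.4058, 0.3571]), array([0.4366, 0.4758])), ([184, 173], array([0.3696, 0.1969]), array([0.3969, 0.3004])), ([211, 169], array([0.4555, 0.1729]), array([0.4909, 0.2743]))]
red [269.5 244.5] [332.1 215.8] (array([ 0.4478, -0.2361,  0.1077]), np.float64(0.00018681476918229277)) [ 0.4477 -0.2349  0.115 ]
green [309.5 244. ] [345.7759 187.1897] (array([ 0.5397, -0.2847,  0.1071]), np.float64(0.0003328829740223872)) [ 0.5393 -0.2832  0.115 ]
blue [323.1571 243.8562] [350.2474 177.4433] (array([ 0.5714, -0.3011,  0.1063]), np.float64(0.0004365841685617795)) [ 0.5707 -0.2993  0.115 ]
```

View pics/crop1.png

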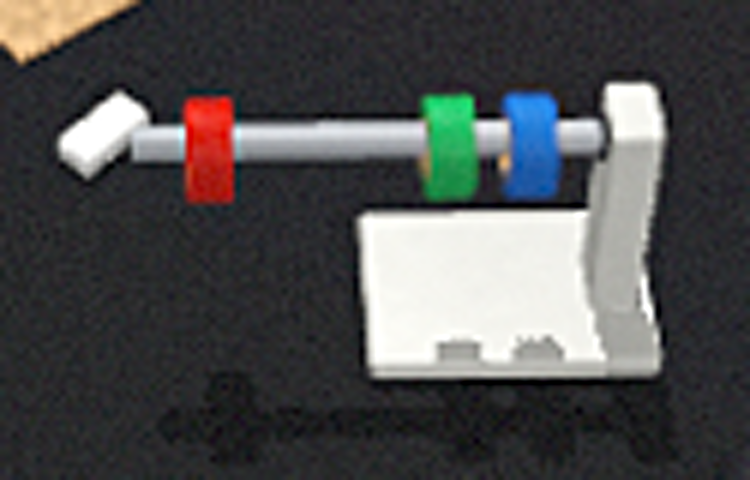

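View pics/crop2.png

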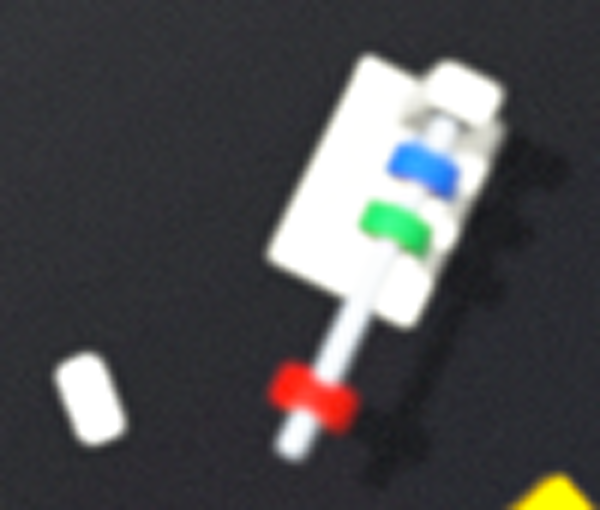

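Only red, green and blue rolls are on the bar. The white block at the upper left of the side crop is the eraser on the desk. I'll write a move helper and go above the pot.

```bash
cat >> h.py <<'E'
from scipy.spatial.transform import Rotation as Ro
np.set_printoptions(precision=4,suppress=True)
def rot(yaz,tilt=0):
    """tool down with y at azimuth yaz (deg), then turned about tool y by tilt"""
    a=np.radians(yaz);y=np.array([np.cos(a),np.sin(a),0]);z=np.array([0,0,-1.]);x=np.cross(y,z)
    return np.stack([x,y,z],1)@Ro.from_rotvec([0,np.radians(tilt),0]).as_matrix()
def go(pos,R,start=None):
    """pos: grasp point target (6 mm ahead of TCP); prints row"""
    s=read_state(); p0,R0=start if start else (s["position"],s["tcp_rot"])
    p=np.array(pos)-0.006*R[:,2]
    sh=R0.T@(p-p0); rv=Ro.from_matrix(R0.T@R).as_rotvec(degrees=True)
    print("row",np.round(sh/.3,3),np.round(rv/45,3),"| mm",round(1e3*np.linalg.norm(sh)),"deg",round(np.linalg.norm(rv)))
    return p,R
E
python3 - <<'E'
from h import *
go((.45,.317,.20),rot(76.5))
E
```

```text
row [-0.951 -0.511  0.136] [-0.002 -0.001 -0.226] | mm 326 deg 10
```

Request:
step_arm --pt "-0.951 -0.511 0.136 0 0 -0.226 -1" --pt "-0.951 -0.511 0.136 0 0 -0.226 -1" --pt "-0.951 -0.511 0.136 0 0 -0.226 -1" --pt "-0.951 -0.511 0.136 0 0 -0.226 -1" --pt "-0.951 -0.511 0.136 0 0 -0.226 -1" --pt "-0.951 -0.511 0.136 0 0 -0.226 -1" --pt "-0.951 -0.511 0.136 0 0 -0.226 -1" --pt "-0.951 -0.511 0.136 0 0 -0.226 -1"

```text
time_s: 0.77
position: [0.4516, 0.3154, 0.2062]
tcp_rot: [[-0.972, 0.234, -0.0], [0.234, 0.972, -0.001], [0.0, -0.001, -1.0]]
force: [0.2, 0.4, 0.6]
opening: 0.998
grasp_force: 0.0
```

```bash
python3 - <<'E'
from h import *
s=read_state();print(s["joint_positions"],s["position"],s["tcp_rot"],s["time_s"])
E
```

```text
[ 23.3121  27.632   95.2541  -0.0238  57.1518 -53.1558] [0.4516 0.3154 0.2062] [[-0.9723  0.2338 -0.0005]
 [ 0.2338  0.9723 -0.0006]
 [ 0.0003 -0.0007 -1.    ]] 0.7667
```

Request:
step_arm --pt "0 0 -0.1 0 0.5 0 -1" --pt "0 0 -0.1 0 0.5 0 -1" --pt "0 0 -0.1 0 0.5 0 -1" --pt "0 0 -0.1 0 0.5 0 -1" --pt "0 0 -0.1 0 0.5 0 -1"

```text
time_s: 1.18
position: [0.4523, 0.3166, 0.2354]
tcp_rot: [[-0.897, 0.236, -0.373], [0.218, 0.972, 0.09], [0.384, -0.001, -0.923]]
force: [-0.4, 0.1, -0.7]
opening: 0.999
grasp_force: 0.0
```

```bash
python3 - <<'E'
from h import *
s=read_state();print(s["joint_positions"],s["position"],s["tcp_rot"][:,2],s["time_s"])
E
```

```text
[ 17.4427  32.6536  83.465   11.4697  83.6262 -62.1723] [0.4523 0.3166 0.2354] [-0.3732  0.0899 -0.9234] 1.1833
```

```bash
python3 - <<'E'
from h import *
a=go((.4306,.3217,.12),rot(76.5))
go((.4306,.3217,.045),rot(76.5),a)
c=cam("side");h=cv2.cvtColor(c["image"],cv2.COLOR_RGB2HSV)[125:190,160:230]
m=cv2.inRange(h,(10,150,60),(25,255,255));k=max(cv2.findContours(m,0,1)[0],key=cv2.contourArea)
print(cv2.approxPolyDP(k,2,True)[:,0]+[160,125])
E
```

```text
row [-0.071 -0.     0.365] [-0.    -0.502 -0.003] | mm 112 deg 23
row [0.   0.   0.25] [0. 0. 0.] | mm 75 deg 0
[[206 141]
 [179 145]
 [184 173]
 [211 169]]
```

Request:
step_arm --pt "-0.071 0 0.365 0 -0.502 -0.003 -1" --pt "-0.071 0 0.365 0 -0.502 -0.003 -1" --pt "-0.071 0 0.365 0 -0.502 -0.003 -1" --pt "-0.071 0 0.365 0 -0.502 -0.003 -1" --pt "-0.071 0 0.365 0 -0.502 -0.003 -1" --pt "-0.071 0 0.365 0 -0.502 -0.003 -1"

```text
time_s: 1.73
position: [0.4269, 0.3235, 0.1277]
tcp_rot: [[-0.974, 0.228, -0.001], [0.228, 0.974, -0.0], [0.001, -0.0, -1.0]]
force: [1.3, 0.3, 0.6]
opening: 0.999
grasp_force: 0.0
```

Request:
step_arm --pt "0 0 0.1 0 0 0 -1" --pt "0 0 0.17 0 0 0 -1" --pt "0 0 0.25 0 0 0 -1" --pt "0 0 0.25 0 0 0 -1" --pt "0 0 0.25 0 0 0 1" --pt "0 0 0.25 0 0 0 1" --pt "0 0 0.25 0 0 0 1" --pt "0 0 0.25 0 0 0 1"

```text
time_s: 2.4
position: [0.4302, 0.3232, 0.0541]
tcp_rot: [[-0.973, 0.231, 0.004], [0.231, 0.973, 0.001], [-0.004, 0.002, -1.0]]
force: [0.5, -0.4, 0.7]
opening: 0.778
grasp_force: 0.4
```

Request:
step_arm --pt "0 0 0 0 0 0 1" --pt "0 0 0 0 0 0 1" --pt "0 0 0 0 0 0 1"

```text
time_s: 2.65
position: [0.4298, 0.323, 0.0538]
tcp_rot: [[-0.973, 0.231, 0.004], [0.231, 0.973, 0.001], [-0.003, 0.002, -1.0]]
force: [0.2, -0.9, 7.1]
opening: 0.736
grasp_force: 30.0
```

```bash
python3 - <<'E'
from h import *
R=[rot(76.5,0),rot(64,30),rot(48,60),rot(34,90)]
a=go((.43,.322,.20),R[0])
a=go((.43,.29,.20),R[1],a)
a=go((.43,.28,.20),R[2],a)
a=go((.43,.27,.20),R[3],a)
E
```

```text
row [-0.003 -0.002 -0.507] [0.002 0.004 0.004] | mm 152 deg 0
row [-0.035 -0.106  0.003] [-0.073  0.664  0.271] | mm 33 deg 32
row [-0.022 -0.035 -0.004] [-0.254  0.662  0.254] | mm 12 deg 34
row [-0.021 -0.03  -0.016] [-0.304  0.663  0.081] | mm 12 deg 33
```

Request:
step_arm --pt "0 0 -0.12 0 0 0 1" --pt "0 0 -0.25 0 0 0 1" --pt "0 0 -0.38 0 0 0 1" --pt "0 0 -0.507 0 0 0 1" --pt "0 0 -0.507 0 0 0 1"

```text
time_s: 3.07
position: [0.4327, 0.325, 0.2119]
tcp_rot: [[-0.973, 0.23, 0.015], [0.231, 0.973, 0.007], [-0.013, 0.01, -1.0]]
force: [1.1, 0.9, -1.3]
opening: 0.731
grasp_force: 30.0
```

Request:
step_arm --pt "-0.007 -0.02 0 -0.015 0.133 0.054 1" --pt "-0.014 -0.042 0 -0.03 0.266 0.108 1" --pt "-0.021 -0.064 0 -0.044 0.4 0.163 1" --pt "-0.028 -0.085 0 -0.058 0.53 0.217 1" --pt "-0.035 -0.106 0.003 -0.073 0.664 0.271 1" --pt "-0.035 -0.106 0.003 -0.073 0.664 0.271 1" --pt "-0.035 -0.106 0.003 -0.073 0.664 0.271 1"

```text
time_s: 3.65
position: [0.4322, 0.2886, 0.2025]
tcp_rot: [[-0.78, 0.437, -0.448], [0.379, 0.899, 0.218], [0.498, 0.0, -0.867]]
force: [-0.8, 0.6, -1.6]
opening: 0.734
grasp_force: 30.0
```

```bash
python3 - <<'E'
from h import *
s=read_state();print(s["joint_positions"],s["position"],s["opening"],s["grasp_force"],s["force"])
a=go((.43,.28,.20),rot(48,60))
E
```

```text
[ 11.5581  34.3455  89.7508  17.9038  80.8767 -59.3029] [0.4322 0.2886 0.2025] 0.7342735322141509 29.981053958181292 [-0.7606  0.6428 -1.6308]
row [-0.019 -0.034 -0.013] [-0.255  0.664  0.256] | mm 12 deg 34
```

Request:
step_arm --pt "-0.004 -0.007 -0.002 -0.05 0.133 0.05 1" --pt "-0.008 -0.014 -0.004 -0.1 0.266 0.1 1" --pt "-0.012 -0.02 -0.007 -0.15 0.4 0.15 1" --pt "-0.016 -0.027 -0.01 -0.2 0.53 0.2 1" --pt "-0.019 -0.034 -0.013 -0.255 0.664 0.256 1" --pt "-0.019 -0.034 -0.013 -0.255 0.664 0.256 1" --pt "-0.019 -0.034 -0.013 -0.255 0.664 0.256 1"

```text
time_s: 4.23
position: [0.4327, 0.2775, 0.2035]
tcp_rot: [[-0.373, 0.667, -0.645], [0.335, 0.745, 0.577], [0.865, -0.0, -0.501]]
force: [0.4, 1.2, -0.7]
opening: 0.733
grasp_force: 30.0
```

Request:
step_arm --pt "-0.004 -0.006 -0.003 -0.06 0.133 0.016 1" --pt "-0.008 -0.012 -0.006 -0.12 0.266 0.032 1" --pt "-0.012 -0.018 -0.009 -0.18 0.4 0.048 1" --pt "-0.016 -0.024 -0.012 -0.24 0.53 0.064 1" --pt "-0.02 -0.03 -0.016 -0.304 0.663 0.081 1" --pt "-0.02 -0.03 -0.016 -0.304 0.663 0.081 1" --pt "-0.02 -0.03 -0.016 -0.304 0.663 0.081 1"

```text
time_s: 4.82
position: [0.432, 0.2668, 0.2012]
tcp_rot: [[-0.003, 0.826, -0.563], [0.002, 0.563, 0.826], [1.0, 0.001, -0.003]]
force: [0.4, -0.6, -0.4]
opening: 0.735
grasp_force: 30.0
```

```bash
python3 - <<'E'
from h import *
s=read_state();print(s["joint_positions"],s["position"],s["opening"],s["grasp_force"],s["force"])
a=go((.43,.27,.085),rot(34,90)); go((.43,.27,.071),rot(34,90),a)
c=cam("side");save(c,"flip1.png",(100,60,400,290),2)
E
```

```text
[ -7.4307  56.3729  94.5129  52.025  108.7157 -67.5036] [0.432  0.2668 0.2012] 0.7354799562247043 29.981269303243607 [ 0.3769 -0.6338 -0.4403]
row [-0.387 -0.    -0.006] [-0.006  0.004  0.001] | mm 116 deg 0
row [-0.047  0.     0.   ] [0. 0. 0.] | mm 14 deg 0
```

View pics/flip1.png

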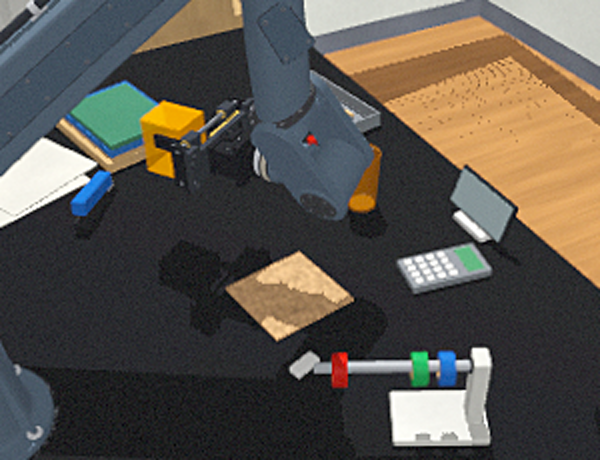

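```bash
python3 - <<'E'
from h import *
s=read_state();R=s["tcp_rot"];p=s["position"]
c=cam("side");t=cam("top")
for L in(.12,.16,.2,.24,.28):
    q=p-L*R[:,2]
    print(L,q[:2],[np.round((np.array(proj(c,[q[0],q[1],z]))-[100,60])*2) for z in(.2,.15,.13,.1)])
save(c,"w1.png",(180,80,330,190),4)
save(t,"w2.png",(150,100,310,250),3)
E
```

```text
0.12 [0.5001 0.1677] [array([243., 150.]), array([245., 177.]), array([246., 187.]), array([247., 202.])]
0.16 [0.5226 0.1347] [array([265., 156.]), array([266., 183.]), array([267., 193.]), array([268., 208.])]
0.2 [0.5451 0.1016] [array([287., 163.]), array([288., 189.]), array([289., 200.]), array([290., 215.])]
0.24 [0.5677 0.0686] [array([310., 169.]), array([311., 196.]), array([311., 206.]), array([312., 221.])]
0.28 [0.5902 0.0355] [array([334., 176.]), array([334., 203.]), array([334., 213.]), array([334., 228.])]
```

View pics/w1.png

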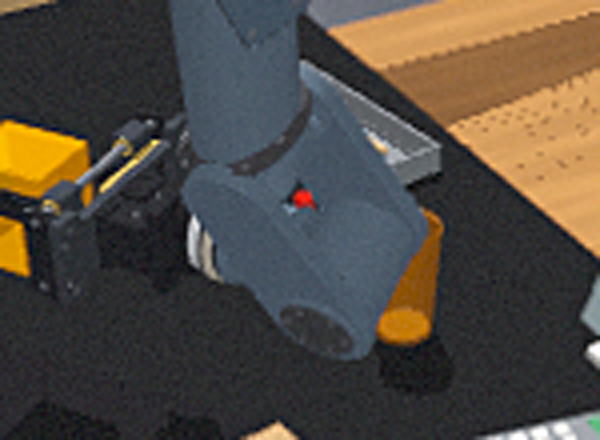

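The wrist housing hangs up to about 80 mm below the tool axis, so a horizontal tool this low would hit the desk. I'll set the pot back down and use tilts from −25° to +65° for each quarter turn.

```bash
python3 - <<'E'
from h import *
a=go((.43,.285,.20),rot(44,60))
a=go((.43,.295,.19),rot(50,30),a)
a=go((.43,.30,.17),rot(52,0),a)
a=go((.43,.30,.05),rot(52,0),a)
E
```

```text
row [0.002 0.029 0.038] [ 0.213 -0.658 -0.051] | mm 14 deg 31
row [-0.007  0.024  0.04 ] [ 0.095 -0.666 -0.095] | mm 14 deg 31
row [-0.014  0.013  0.066] [ 0.012 -0.667 -0.043] | mm 21 deg 30
row [0.  0.  0.4] [0. 0. 0.] | mm 120 deg 0
```

Request:
step_arm --pt "0 0.006 0.008 0.043 -0.13 -0.01 1" --pt "0 0.012 0.015 0.085 -0.26 -0.02 1" --pt "0 0.018 0.023 0.13 -0.4 -0.03 1" --pt "0 0.024 0.03 0.17 -0.53 -0.04 1" --pt "0.002 0.029 0.038 0.213 -0.658 -0.051 1" --pt "0.002 0.029 0.038 0.213 -0.658 -0.051 1"

```text
time_s: 5.47
position: [0.4341, 0.2826, 0.2064]
tcp_rot: [[-0.354, 0.717, -0.6], [0.358, 0.697, 0.622], [0.864, 0.006, -0.503]]
force: [0.2, -0.7, -1.1]
opening: 0.734
grasp_force: 30.0
```

Request:
step_arm --pt "0 0.005 0.008 0.02 -0.133 -0.02 1" --pt "0 0.01 0.016 0.04 -0.266 -0.04 1" --pt "0 0.015 0.024 0.06 -0.4 -0.06 1" --pt "0 0.02 0.03 0.08 -0.53 -0.08 1" --pt "-0.007 0.024 0.04 0.095 -0.666 -0.095 1" --pt "-0.007 0.024 0.04 0.095 -0.666 -0.095 1"

```text
time_s: 5.97
position: [0.4298, 0.294, 0.1964]
tcp_rot: [[-0.662, 0.642, -0.387], [0.554, 0.767, 0.323], [0.504, -0.0, -0.864]]
force: [-0.8, 0.3, -0.4]
opening: 0.735
grasp_force: 30.0
```

Request:
step_arm --pt "0 0.003 0.013 0 -0.133 -0.01 1" --pt "0 0.006 0.026 0 -0.266 -0.02 1" --pt "-0.01 0.01 0.04 0.01 -0.4 -0.03 1" --pt "-0.014 0.012 0.055 0.012 -0.53 -0.04 1" --pt "-0.014 0.013 0.066 0.012 -0.667 -0.043 1" --pt "-0.014 0.013 0.066 0.012 -0.667 -0.043 1" --pt "-0.014 0.013 0.066 0.012 -0.667 -0.043 1"

```text
time_s: 6.55
position: [0.4281, 0.299, 0.1744]
tcp_rot: [[-0.787, 0.617, -0.012], [0.617, 0.787, 0.002], [0.011, -0.006, -1.0]]
force: [0.1, -0.2, -1.0]
opening: 0.735
grasp_force: 30.0
```

```bash
python3 - <<'E'
from h import *
s=read_state();print(s["joint_positions"],s["position"],s["opening"],s["grasp_force"],s["force"])
a=go((.43,.30,.06),rot(52,0)); go((.43,.30,.049),rot(52,0),a)
E
```

```text
[ 22.4475  28.5616 100.6047   0.4858  51.436  -29.7513] [0.4281 0.299  0.1744] 0.7351255793725553 29.98100562952459 [ 0.0522 -0.2327 -0.9636]
row [-0.007  0.009  0.361] [-0.007 -0.014 -0.002] | mm 108 deg 1
row [0.    0.    0.037] [0. 0. 0.] | mm 11 deg 0
```

Request:
step_arm --pt "-0.002 0.003 0.12 0 0 0 1" --pt "-0.004 0.006 0.25 -0.007 -0.014 0 1" --pt "-0.007 0.009 0.35 -0.007 -0.014 0 1" --pt "-0.007 0.009 0.393 -0.007 -0.014 0 1" --pt "-0.007 0.009 0.395 -0.007 -0.014 0 1" --pt "-0.007 0.009 0.395 -0.007 -0.014 0 1" --pt "-0.007 0.009 0.395 -0.007 -0.014 0 -1" --pt "-0.007 0.009 0.395 -0.007 -0.014 0 -1"

```text
time_s: 7.22
position: [0.4337, 0.2996, 0.057]
tcp_rot: [[-0.785, 0.62, 0.007], [0.62, 0.785, 0.0], [-0.005, 0.004, -1.0]]
force: [1.3, -0.8, 0.2]
opening: 0.814
grasp_force: 0.0
```

Request:
step_arm --pt "0 0 0 0 0 0 -1" --pt "0 0 0 0 0 0 -1" --pt "0 0 0 0 0 0 -1"

```text
time_s: 7.47
position: [0.4327, 0.3, 0.0571]
tcp_rot: [[-0.786, 0.618, 0.007], [0.618, 0.786, -0.0], [-0.005, 0.004, -1.0]]
force: [-0.4, 0.2, 0.3]
opening: 0.977
grasp_force: 0.0
```

```bash
python3 - <<'E'
from h import *
s=read_state();print(s["joint_positions"],s["position"],s["opening"],s["grasp_force"],s["force"])
a=go((.43,.30,.049),rot(52,-25))
c=cam("side");save(c,"p3.png",(120,80,280,200),4)
h=cv2.cvtColor(c["image"],cv2.COLOR_RGB2HSV)[125:190,160:230]
E
```

```text
[ 22.6561  40.2326 104.4391  -0.2801  34.9823 -28.9153] [0.4327 0.3    0.0571] 0.9768214230308677 0.0 [-0.3622  0.1961  0.2777]
row [ 0.015 -0.006  0.009] [ 0.004 -0.549 -0.005] | mm 6 deg 25
```

View pics/p3.png

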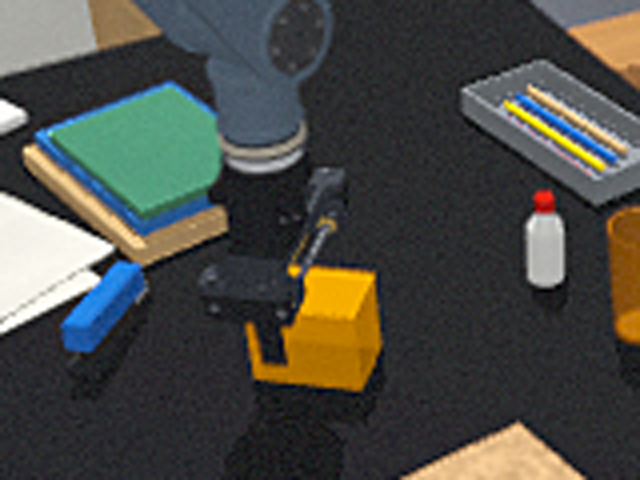

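Request:
step_arm --pt "0.002 0 0.001 0 -0.13 0 -1" --pt "0.004 0 0.003 0 -0.26 0 -1" --pt "0.006 0 0.004 0 -0.4 0 -1" --pt "0.008 0 0.006 0 -0.55 0 -1" --pt "0.008 0 0.006 0 -0.55 0 -1" --pt "0.008 0 0.006 0 -0.55 0 1" --pt "0.008 0 0.006 0 -0.55 0 1" --pt "0.008 0 0.006 0 -0.55 0 1"

```text
time_s: 8.18
position: [0.4301, 0.3019, 0.0546]
tcp_rot: [[-0.712, 0.617, 0.334], [0.56, 0.787, -0.259], [-0.422, 0.002, -0.906]]
force: [0.2, -1.0, -0.1]
opening: 0.855
grasp_force: 0.0
```

Request:
step_arm --pt "0 0 0 0 0 0 1" --pt "0 0 0 0 0 0 1" --pt "0 0 0 0 0 0 1" --pt "0 0 0 0 0 0 1"

```text
time_s: 8.52
position: [0.4311, 0.3012, 0.055]
tcp_rot: [[-0.71, 0.619, 0.334], [0.562, 0.785, -0.259], [-0.423, 0.004, -0.906]]
force: [-1.2, 0.7, 1.2]
opening: 0.737
grasp_force: 29.9
```

```bash
python3 - <<'E'
from h import *
s=read_state();print(s["joint_positions"],s["position"],s["opening"],s["grasp_force"],s["force"])
g=s["position"]+.006*s["tcp_rot"][:,2];print(g)
a=go(g+[0,0,.12],rot(52,-25))
a=go((.43,.29,.17),rot(45,5),a)
a=go((.43,.28,.17),rot(40,35),a)
a=go((.43,.27,.17),rot(38,65),a)
E
```

```text
[ 35.213   42.6862 107.9618 -50.2717  31.7538  27.537 ] [0.4311 0.3012 0.055 ] 0.7373953850171792 29.91554932536186 [-1.1732  0.695   1.1745]
[0.4331 0.2996 0.0495]
row [-0.169  0.002 -0.362] [ 0.002  0.001 -0.007] | mm 120 deg 0
row [-0.021 -0.032  0.006] [0.027 0.666 0.155] | mm 12 deg 31
row [-0.033 -0.025  0.001] [-0.038  0.666  0.106] | mm 12 deg 30
row [-0.031 -0.022 -0.012] [-0.034  0.667  0.029] | mm 12 deg 30
```

Request:
step_arm --pt "-0.05 0 -0.1 0 0 0 1" --pt "-0.09 0 -0.2 0 0 0 1" --pt "-0.13 0 -0.28 0 0 0 1" --pt "-0.169 0 -0.362 0 0 0 1" --pt "-0.169 0 -0.362 0 0 0 1" --pt "-0.169 0 -0.362 0 0 0 1"

```text
time_s: 9.02
position: [0.431, 0.3014, 0.1758]
tcp_rot: [[-0.71, 0.619, 0.336], [0.563, 0.785, -0.258], [-0.424, 0.007, -0.906]]
force: [-0.8, 0.7, -1.6]
opening: 0.732
grasp_force: 29.9
```

Request:
step_arm --pt "0 -0.006 0 0 0.13 0.03 1" --pt "-0.008 -0.012 0 0.01 0.26 0.06 1" --pt "-0.012 -0.019 0.003 0.015 0.4 0.09 1" --pt "-0.016 -0.025 0.005 0.02 0.53 0.12 1" --pt "-0.021 -0.032 0.006 0.027 0.666 0.155 1" --pt "-0.021 -0.032 0.006 0.027 0.666 0.155 1" --pt "-0.021 -0.032 0.006 0.027 0.666 0.155 1"

```text
time_s: 9.6
position: [0.4296, 0.2879, 0.1738]
tcp_rot: [[-0.7, 0.712, -0.061], [0.709, 0.702, 0.061], [0.086, -0.0, -0.996]]
force: [-0.5, 0.1, -1.1]
opening: 0.728
grasp_force: 29.9
```

Request:
step_arm --pt "-0.006 -0.005 0 -0.008 0.13 0.02 1" --pt "-0.013 -0.01 0 -0.015 0.26 0.04 1" --pt "-0.02 -0.015 0 -0.023 0.4 0.06 1" --pt "-0.026 -0.02 0 -0.03 0.53 0.085 1" --pt "-0.033 -0.025 0 -0.038 0.666 0.106 1" --pt "-0.033 -0.025 0 -0.038 0.666 0.106 1" --pt "-0.033 -0.025 0 -0.038 0.666 0.106 1"

```text
time_s: 10.18
position: [0.43, 0.277, 0.173]
tcp_rot: [[-0.524, 0.768, -0.367], [0.631, 0.64, 0.438], [0.572, -0.002, -0.82]]
force: [-0.7, 0.0, -1.8]
opening: 0.734
grasp_force: 29.9
```

Request:
step_arm --pt "-0.006 -0.004 0 -0.007 0.13 0.006 1" --pt "-0.012 -0.009 0 -0.014 0.26 0.012 1" --pt "-0.018 -0.013 0 -0.02 0.4 0.018 1" --pt "-0.025 -0.018 -0.006 -0.027 0.53 0.024 1" --pt "-0.031 -0.022 -0.012 -0.034 0.667 0.029 1" --pt "-0.031 -0.022 -0.012 -0.034 0.667 0.029 1" --pt "-0.031 -0.022 -0.012 -0.034 0.667 0.029 1"

```text
time_s: 10.77
position: [0.431, 0.2664, 0.1712]
tcp_rot: [[-0.261, 0.789, -0.557], [0.336, 0.615, 0.714], [0.905, -0.001, -0.425]]
force: [-1.1, -0.1, -0.3]
opening: 0.735
grasp_force: 29.9
```

```bash
python3 - <<'E'
from h import *
s=read_state();print(s["joint_positions"],s["position"],s["tcp_rot"],s["opening"],s["grasp_force"],s["force"])
a=go((.43,.27,.085),rot(38,65)); a=go((.43,.27,.072),rot(38,65),a)
E
```

```text
[ -4.3868  47.5442  95.1617  42.0144  91.8032 -63.3244] [0.431  0.2664 0.1712] [[-0.2606  0.7887 -0.5569]
 [ 0.3356  0.6148  0.7137]
 [ 0.9052 -0.001  -0.4249]] 0.7354672886850422 29.911740429393774 [-1.1114 -0.0773 -0.3339]
row [-0.255  0.005  0.112] [ 0.001  0.003 -0.002] | mm 84 deg 0
row [-0.039  0.     0.018] [0. 0. 0.] | mm 13 deg 0
```

Request:
step_arm --pt "-0.09 0 0.04 0 0 0 1" --pt "-0.18 0 0.08 0 0 0 1" --pt "-0.24 0.003 0.105 0 0 0 1" --pt "-0.275 0.005 0.121 0 0 0 1" --pt "-0.275 0.005 0.121 0 0 0 1" --pt "-0.275 0.005 0.121 0 0 0 1"

```text
time_s: 11.27
position: [0.4342, 0.2661, 0.0831]
tcp_rot: [[-0.262, 0.789, -0.556], [0.332, 0.615, 0.715], [0.906, 0.003, -0.423]]
force: [-0.0, -0.7, -1.3]
opening: 0.733
grasp_force: 29.9
```

Request:
step_arm --pt "-0.009 0 0.004 0 0 0 1" --pt "-0.009 0 0.004 0 0 0 1"

```text
time_s: 11.43
position: [0.435, 0.2654, 0.08]
tcp_rot: [[-0.263, 0.79, -0.554], [0.333, 0.613, 0.716], [0.906, 0.004, -0.424]]
force: [0.1, -0.5, -1.3]
opening: 0.734
grasp_force: 29.9
```

Request:
step_arm --pt "-0.009 0 0.004 0 0 0 1" --pt "-0.009 0 0.004 0 0 0 1"

```text
time_s: 11.6
position: [0.4351, 0.265, 0.0764]
tcp_rot: [[-0.262, 0.79, -0.554], [0.333, 0.613, 0.717], [0.906, 0.003, -0.423]]
force: [0.5, -0.1, -0.9]
opening: 0.734
grasp_force: 29.9
```

Request:
step_arm --pt "-0.006 0 0.003 0 0 0 1" --pt "-0.006 0 0.003 0 0 0 1"

```text
time_s: 11.77
position: [0.4349, 0.2651, 0.0748]
tcp_rot: [[-0.26, 0.79, -0.555], [0.331, 0.613, 0.718], [0.907, 0.003, -0.421]]
force: [-0.2, -0.5, 2.2]
opening: 0.735
grasp_force: 29.9
```

Request:
step_arm --pt "-0.006 0 0.003 0 0 0 1" --pt "-0.006 0 0.003 0 0 0 1"

```text
time_s: 11.93
position: [0.4347, 0.2652, 0.0746]
tcp_rot: [[-0.258, 0.79, -0.556], [0.328, 0.613, 0.719], [0.909, 0.003, -0.417]]
force: [1.3, -3.0, 10.3]
opening: 0.734
grasp_force: 30.0
```

```bash
python3 - <<'E'
from h import *
s=read_state();print(s["position"]+.006*s["tcp_rot"][:,2])
c=cam("side");save(c,"p4.png",(130,90,290,200),4)
E
```

```text
[0.4313 0.2695 0.0721]
```

View pics/p4.png

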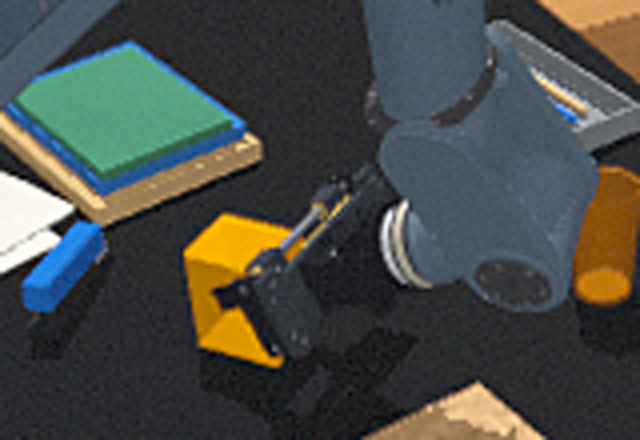

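Request:
step_arm --pt "0 0 0 0 0 0 -1" --pt "0 0 0 0 0 0 -1" --pt "0 0 0 0 0 0 -1" --pt "0 0 0 0 0 0 -1" --pt "0 0 -0.12 0 0 0 -1" --pt "0 0 -0.25 0 0 0 -1" --pt "0 0 -0.4 0 0 0 -1" --pt "0 0 -0.4 0 0 0 -1"

```text
time_s: 12.65
position: [0.5074, 0.1748, 0.1242]
tcp_rot: [[-0.269, 0.793, -0.547], [0.336, 0.609, 0.719], [0.903, 0.01, -0.43]]
force: [0.6, -0.0, 0.7]
opening: 0.997
grasp_force: 0.0
```

```bash
python3 - <<'E'
from h import *
s=read_state();print(s["position"],s["joint_positions"])
a=go((.46,.24,.21),rot(38,30))
a=go((.417,.2876,.22),rot(38,0),a)
R=rot(38,-25);g=np.array([.417,.2876,.068])
a=go(g-.09*R[:,2],R,a)
a=go(g,R,a)
c=cam("side");save(c,"p5.png",(130,90,290,200),4)
E
```

```text
[0.5074 0.1748 0.1242] [-11.9842  54.6274  84.1356  36.4656  97.3239 -64.8896]
row [0.385 0.01  0.103] [ 0.016 -0.767  0.002] | mm 120 deg 35
row [ 0.211 -0.015  0.08 ] [ 0.    -0.667 -0.   ] | mm 68 deg 30
row [ 0.135 -0.     0.237] [-0.    -0.556 -0.   ] | mm 82 deg 25
row [-0.   0.   0.3] [0. 0. 0.] | mm 90 deg 0
```

View pics/p5.png

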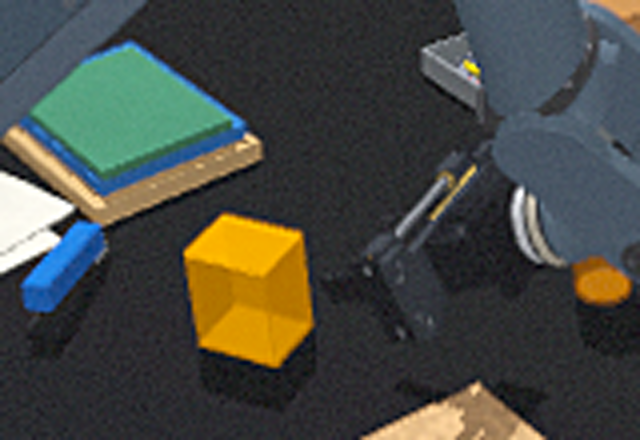

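Request:
step_arm --pt "0.08 0 0.02 0 -0.15 0 -1" --pt "0.16 0 0.04 0 -0.3 0 -1" --pt "0.24 0 0.06 0 -0.45 0 -1" --pt "0.32 0 0.08 0 -0.6 0 -1" --pt "0.385 0.01 0.103 0.016 -0.767 0 -1" --pt "0.385 0.01 0.103 0.016 -0.767 0 -1"

```text
time_s: 13.2
position: [0.4526, 0.2464, 0.2189]
tcp_rot: [[-0.54, 0.78, -0.317], [0.674, 0.626, 0.393], [0.505, -0.001, -0.863]]
force: [-1.1, 1.1, 0.7]
opening: 1.002
grasp_force: 0.0
```

Request:
step_arm --pt "0.04 0 0.016 0 -0.133 0 -1" --pt "0.08 0 0.03 0 -0.266 0 -1" --pt "0.13 -0.01 0.05 0 -0.4 0 -1" --pt "0.17 -0.012 0.065 0 -0.53 0 -1" --pt "0.211 -0.015 0.08 0 -0.667 0 -1" --pt "0.211 -0.015 0.08 0 -0.667 0 -1"

```text
time_s: 13.7
position: [0.4059, 0.2943, 0.2254]
tcp_rot: [[-0.626, 0.779, -0.013], [0.779, 0.626, 0.001], [0.009, -0.009, -1.0]]
force: [-1.0, -0.7, 0.2]
opening: 0.999
grasp_force: 0.0
```

```bash
python3 - <<'E'
from h import *
s=read_state();print(s["position"],s["joint_positions"])
c=cam("side")
P=np.array([onz(c,130+u/4,90+v/4,.1) for u,v in((185,255),(222,213),(303,235),(262,280))]);print(P[:,:2],P.mean(0),np.linalg.norm(np.diff(P,axis=0),axis=1))
e=P[2]-P[1]+P[3]-P[0];print("normal-dir az",np.degrees(np.arctan2(e[1],e[0])))
R=rot(38,-25);g=np.array([.417,.2876,.068])
a=go(g-.09*R[:,2],R)
a=go(g,R,a)
E
```

```text
[0.4059 0.2943 0.2254] [ 22.9627  22.7373 100.6135   0.3961  57.2924 -16.044 ]
[[0.377  0.2856]
 [0.4271 0.3304]
 [0.4761 0.263 ]
 [0.4211 0.2189]] [0.4253 0.2745 0.1   ] [0.0672 0.0834 0.0705]
normal-dir az -55.26722184288743
row [0.099 0.017 0.234] [-0.008 -0.568  0.019] | mm 76 deg 26
row [-0.   0.   0.3] [0. 0. 0.] | mm 90 deg 0
```

Request:
step_arm --pt "0.02 0.004 0.05 0 -0.14 0 -1" --pt "0.04 0.008 0.1 0 -0.28 0 -1" --pt "0.07 0.012 0.16 -0.008 -0.42 0.019 -1" --pt "0.099 0.017 0.234 -0.008 -0.568 0.019 -1" --pt "0.099 0.017 0.234 -0.008 -0.568 0.019 -1" --pt "0.099 0.017 0.234 -0.008 -0.568 0.019 -1"

```text
time_s: 14.25
position: [0.3942, 0.3172, 0.1523]
tcp_rot: [[-0.556, 0.791, 0.255], [0.715, 0.612, -0.338], [-0.423, -0.006, -0.906]]
force: [-0.1, 0.5, 0.2]
opening: 1.004
grasp_force: 0.0
```

```bash
python3 - <<'E'
from h import *
s=read_state();print(s["position"],s["joint_positions"])
R=rot(38,-25);g=np.array([.417,.286,.068])
a=go(g,R)
E
```

```text
[0.3942 0.3172 0.1523] [ 39.6836  33.0549 102.8258 -33.2567  50.4634  24.8375]
row [ 0.002 -0.002  0.289] [-0.009  0.001 -0.003] | mm 87 deg 0
```

Request:
step_arm --pt "0 0 0.1 0 0 0 -1" --pt "0 0 0.2 0 0 0 -1" --pt "0.002 -0.002 0.289 0 0 0 -1" --pt "0.002 -0.002 0.289 0 0 0 -1" --pt "0.002 -0.002 0.289 0 0 0 1" --pt "0.002 -0.002 0.289 0 0 0 1" --pt "0.002 -0.002 0.289 0 0 0 1" --pt "0.002 -0.002 0.289 0 0 0 1"

```text
time_s: 14.92
position: [0.4189, 0.2896, 0.0788]
tcp_rot: [[-0.55, 0.792, 0.263], [0.719, 0.61, -0.332], [-0.424, 0.006, -0.906]]
force: [-0.5, 0.2, 1.5]
opening: 0.777
grasp_force: 0.4
```

Request:
step_arm --pt "0 0 0 0 0 0 1" --pt "0 0 0 0 0 0 1" --pt "0 0 0 0 0 0 1" --pt "0 0 0 0 0 0 1"

```text
time_s: 15.25
position: [0.4185, 0.2894, 0.0787]
tcp_rot: [[-0.551, 0.792, 0.263], [0.719, 0.61, -0.334], [-0.425, 0.005, -0.905]]
force: [-1.0, 1.7, 7.1]
opening: 0.735
grasp_force: 29.9
```

```bash
python3 - <<'E'
from h import *
s=read_state();print(s["joint_positions"],s["position"],s["opening"],s["grasp_force"],s["force"])
g=s["position"]+.006*s["tcp_rot"][:,2];print(g)
a=go(g+[0,0,.12],rot(38,-25))
a=go((.43,.24,.20),rot(38,0),a)
a=go((.45,.18,.20),rot(34,30),a)
a=go((.48,.10,.20),rot(30,65),a)
E
```

```text
[ 35.5608  40.4139 105.9396 -41.1644  40.1256  31.5002] [0.4185 0.2894 0.0787] 0.7348288718372862 29.92298223747639 [-1.0494  1.7433  7.1116]
[0.4201 0.2874 0.0732]
row [-0.17   0.002 -0.362] [ 0.002  0.003 -0.011] | mm 120 deg 1
row [-0.149 -0.071  0.043] [0.    0.556 0.   ] | mm 51 deg 25
row [-0.209 -0.071  0.003] [-0.023  0.666  0.087] | mm 66 deg 30
row [-0.251 -0.067 -0.135] [-0.067  0.777  0.061] | mm 88 deg 35
```

Request:
step_arm --pt "-0.05 0 -0.1 0 0 0 1" --pt "-0.09 0 -0.2 0 0 0 1" --pt "-0.13 0 -0.28 0 0 0 1" --pt "-0.17 0 -0.362 0 0 -0.01 1" --pt "-0.17 0 -0.362 0 0 -0.01 1" --pt "-0.17 0 -0.362 0 0 -0.01 1"

```text
time_s: 15.75
position: [0.4185, 0.2894, 0.1988]
tcp_rot: [[-0.556, 0.788, 0.264], [0.715, 0.616, -0.331], [-0.423, 0.005, -0.906]]
force: [-0.2, 0.5, -1.2]
opening: 0.735
grasp_force: 29.9
```

Request:
step_arm --pt "-0.03 -0.015 0.01 0 0.11 0 1" --pt "-0.06 -0.03 0.02 0 0.22 0 1" --pt "-0.1 -0.045 0.03 0 0.36 0 1" --pt "-0.149 -0.071 0.043 0 0.48 0 1" --pt "-0.149 -0.071 0.043 0 0.556 0 1" --pt "-0.149 -0.071 0.043 0 0.556 0 1"

```text
time_s: 16.25
position: [0.4306, 0.2369, 0.2033]
tcp_rot: [[-0.611, 0.792, -0.002], [0.792, 0.611, -0.0], [0.001, -0.002, -1.0]]
force: [0.5, -0.7, -1.0]
opening: 0.739
grasp_force: 29.9
```

Request:
step_arm --pt "-0.04 -0.014 0 0 0.13 0.02 1" --pt "-0.08 -0.028 0 -0.01 0.26 0.035 1" --pt "-0.13 -0.045 0 -0.015 0.4 0.05 1" --pt "-0.17 -0.06 0 -0.02 0.53 0.07 1" --pt "-0.209 -0.071 0.003 -0.023 0.666 0.087 1" --pt "-0.209 -0.071 0.003 -0.023 0.666 0.087 1"

```text
time_s: 16.75
position: [0.4536, 0.1731, 0.2005]
tcp_rot: [[-0.478, 0.832, -0.28], [0.723, 0.554, 0.413], [0.499, -0.005, -0.866]]
force: [1.2, -0.3, -1.5]
opening: 0.734
grasp_force: 30.0
```

Request:
step_arm --pt "-0.05 -0.01 -0.03 -0.01 0.13 0.01 1" --pt "-0.1 -0.03 -0.05 -0.02 0.26 0.02 1" --pt "-0.15 -0.04 -0.08 -0.035 0.4 0.03 1" --pt "-0.19 -0.05 -0.1 -0.045 0.53 0.04 1" --pt "-0.23 -0.06 -0.12 -0.056 0.66 0.05 1" --pt "-0.251 -0.067 -0.135 -0.067 0.777 0.061 1" --pt "-0.251 -0.067 -0.135 -0.067 0.777 0.061 1" --pt "-0.251 -0.067 -0.135 -0.067 0.777 0.061 1"

```text
time_s: 17.42
position: [0.4816, 0.0953, 0.1992]
tcp_rot: [[-0.209, 0.866, -0.455], [0.369, 0.5, 0.783], [0.906, -0.005, -0.424]]
force: [0.9, 1.0, -0.2]
opening: 0.734
grasp_force: 30.0
```

```bash
python3 - <<'E'
from h import *
s=read_state();print(s["joint_positions"],s["position"],s["tcp_rot"],s["opening"],s["grasp_force"],s["force"])
R=rot(30,65);x=np.array([np.cos(np.radians(120)),np.sin(np.radians(120)),0])
g=np.array([.503,.032,0])-.023*x;print(g)
a=go(g+[0,0,.12],R);a=go(g+[0,0,.066],R,a)
E
```

```text
[-21.8184  46.253   90.2326  34.5795 100.5735 -64.1356] [0.4816 0.0953 0.1992] [[-0.2085  0.8658 -0.4548]
 [ 0.3694  0.5003  0.7831]
 [ 0.9056 -0.0047 -0.4242]] 0.7342774803107485 29.95365403665346 [ 0.8939  0.969  -0.1872]
[0.5145 0.0121 0.    ]
row [-0.364 -0.043 -0.175] [-0.003  0.002 -0.005] | mm 122 deg 0
row [-0.163  0.     0.076] [0. 0. 0.] | mm 54 deg 0
```

```bash
python3 - <<'E'
from h import *
R=rot(45,65);x=np.array([np.cos(np.radians(135)),np.sin(np.radians(135)),0])
g=np.array([.503,.032,0])-.023*x;print(g)
a=go(g+[0,0,.12],R);a=go(g+[0,0,.068],R,a)
E
```

```text
[0.5193 0.0157 0.    ]
row [-0.363 -0.018 -0.172] [ 0.299  0.001 -0.146] | mm 121 deg 15
row [-0.157  0.     0.073] [0. 0. 0.] | mm 52 deg 0
```

Request:
step_arm --pt "-0.09 -0.004 -0.043 0.075 0 -0.036 1" --pt "-0.18 -0.009 -0.086 0.15 0 -0.073 1" --pt "-0.27 -0.013 -0.13 0.225 0 -0.11 1" --pt "-0.363 -0.018 -0.172 0.299 0 -0.146 1" --pt "-0.363 -0.018 -0.172 0.299 0 -0.146 1" --pt "-0.363 -0.018 -0.172 0.299 0 -0.146 1"

```text
time_s: 17.92
position: [0.524, 0.0133, 0.124]
tcp_rot: [[-0.303, 0.706, -0.64], [0.299, 0.708, 0.64], [0.905, 0.003, -0.425]]
force: [-0.3, -0.2, -0.3]
opening: 0.733
grasp_force: 30.0
```

```bash
python3 - <<'E'
from h import *
s=read_state();print(s["joint_positions"],s["position"],s["opening"],s["grasp_force"],s["force"])
R=rot(45,65);g=np.array([.5193,.0157,0])
a=go(g+[0,0,.068],R)
c=cam("side");save(c,"p6.png",(190,120,370,290),3.5)
E
```

```text
[-22.1229  57.6868  73.8898  21.982  109.9766 -72.1481] [0.524  0.0133 0.124 ] 0.7329957841902017 29.953179553922382 [-0.2666 -0.1624 -0.2848]
row [-0.162 -0.006  0.074] [-0.     0.004  0.004] | mm 53 deg 0
```

View pics/p6.png

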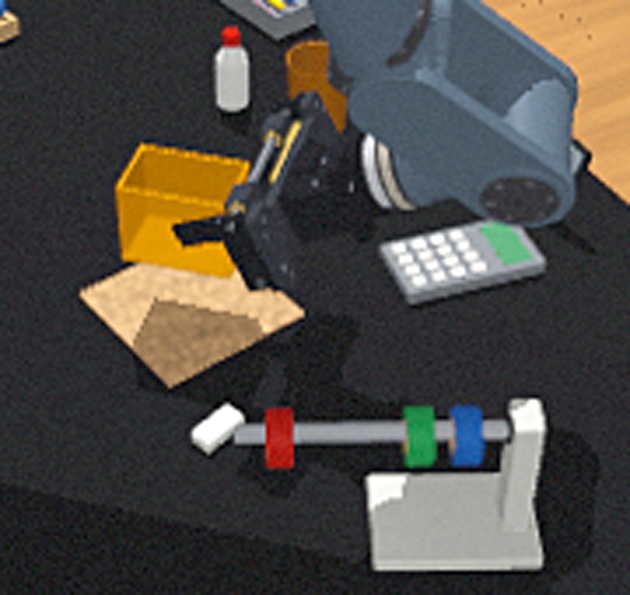

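```bash
python3 - <<'E'
from h import *
c=cam("side");t=cam("top")
for z in(.1,.12,.14,.16,.18,.2): print(z,onz(c,338.6,183.4,z)[:2])
print("tablet",onz(t,248,96,.05),onz(t,248,104,.01),"calc",onz(t,270,132,.01))
s=read_state();R=s["tcp_rot"]
for L in(.24,.28,.32):print(L,s["position"]-L*R[:,2])
print(K(c)[0])
E
```

```text
0.1 [ 0.759  -0.1119]
0.12 [ 0.7426 -0.131 ]
0.14 [ 0.7262 -0.1501]
0.16 [ 0.7098 -0.1691]
0.18 [ 0.6934 -0.1882]
0.2 [ 0.677  -0.2073]
tablet [0.8719 0.0295 0.05  ] [0.8546 0.0312 0.01  ] calc [ 0.7504 -0.0443  0.01  ]
0.24 [ 0.6769 -0.1406  0.228 ]
0.28 [ 0.7025 -0.1663  0.245 ]
0.32 [ 0.728  -0.1919  0.262 ]
429.31271023779505
```

Request:
step_arm --pt "-0.05 0 0.024 0 0 0 1" --pt "-0.1 0 0.05 0 0 0 1" --pt "-0.14 -0.006 0.065 0 0.004 0.004 1" --pt "-0.162 -0.006 0.074 0 0.004 0.004 1" --pt "-0.162 -0.006 0.074 0 0.004 0.004 1" --pt "-0.162 -0.006 0.074 0 0.004 0.004 1"

```text
time_s: 18.57
position: [0.5231, 0.0099, 0.0701]
tcp_rot: [[-0.296, 0.709, -0.64], [0.297, 0.705, 0.644], [0.908, 0.001, -0.42]]
force: [-0.3, 0.7, -1.6]
opening: 0.733
grasp_force: 30.0
```

Request:
step_arm --pt "-0.012 0 0.006 0 0 0 1" --pt "-0.012 0 0.006 0 0 0 1"

```text
time_s: 18.73
position: [0.5235, 0.0099, 0.0666]
tcp_rot: [[-0.299, 0.709, -0.639], [0.298, 0.705, 0.643], [0.907, 0.002, -0.422]]
force: [0.5, -0.4, -1.6]
opening: 0.731
grasp_force: 30.0
```

Request:
step_arm --pt "-0.008 0 0.004 0 0 0 1" --pt "-0.008 0 0.004 0 0 0 1"

```text
time_s: 18.9
position: [0.5234, 0.01, 0.0642]
tcp_rot: [[-0.299, 0.709, -0.639], [0.298, 0.705, 0.643], [0.907, 0.002, -0.422]]
force: [-0.0, 0.9, -1.6]
opening: 0.736
grasp_force: 30.0
```

Request:
step_arm --pt "-0.006 0 0.003 0 0 0 1" --pt "-0.006 0 0.003 0 0 0 1"

```text
time_s: 19.07
position: [0.5233, 0.0101, 0.0621]
tcp_rot: [[-0.299, 0.709, -0.639], [0.298, 0.705, 0.643], [0.907, 0.002, -0.422]]
force: [0.8, 0.2, -2.2]
opening: 0.733
grasp_force: 30.0
```

Request:
step_arm --pt "-0.006 0 0.003 0 0 0 1" --pt "-0.006 0 0.003 0 0 0 1"

```text
time_s: 19.23
position: [0.5232, 0.0102, 0.06]
tcp_rot: [[-0.298, 0.709, -0.639], [0.298, 0.705, 0.643], [0.907, 0.002, -0.422]]
force: [-0.7, -0.1, -1.3]
opening: 0.735
grasp_force: 30.0
```

Request:
step_arm --pt "-0.006 0 0.003 0 0 0 1" --pt "-0.006 0 0.003 0 0 0 1"

```text
time_s: 19.4
position: [0.5232, 0.0102, 0.0594]
tcp_rot: [[-0.297, 0.709, -0.64], [0.296, 0.706, 0.644], [0.908, 0.002, -0.42]]
force: [0.4, -1.3, 5.0]
opening: 0.733
grasp_force: 30.0
```

Contact with the mat. I'll release and back out along the tool axis.

Request:
step_arm --pt "0 0 0 0 0 0 -1" --pt "0 0 0 0 0 0 -1" --pt "0 0 0 0 0 0 -1" --pt "0 0 0 0 0 0 -1" --pt "0 0 -0.1 0 0 0 -1" --pt "0 0 -0.22 0 0 0 -1" --pt "0 0 -0.35 0 0 0 -1" --pt "0 0 -0.35 0 0 0 -1"

```text
time_s: 20.07
position: [0.5954, -0.0624, 0.1047]
tcp_rot: [[-0.308, 0.711, -0.632], [0.304, 0.703, 0.643], [0.901, 0.006, -0.433]]
force: [0.3, -1.4, -0.1]
opening: 0.997
grasp_force: 0.0
```

```bash
python3 - <<'E'
from h import *
s=read_state();print(s["joint_positions"],s["position"])
c=cam("side");save(c,"p7.png",(200,140,350,270),4)
# tip from c0 views: brightest end of bar
E
```

```text
[-25.3103  64.2514  57.574   20.9058 119.387  -70.733 ] [ 0.5954 -0.0624  0.1047]
```

View pics/p7.png

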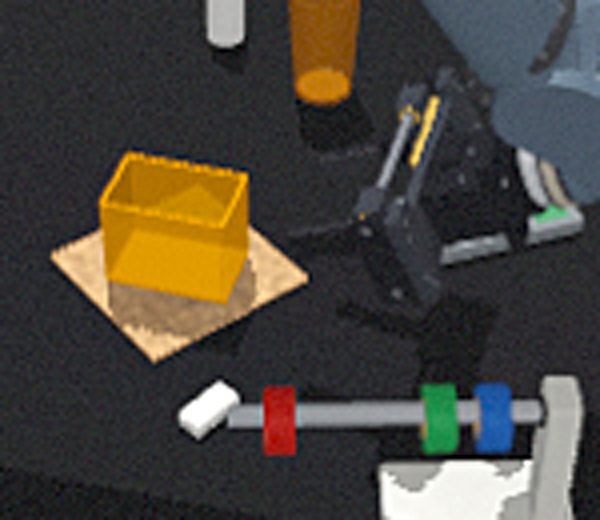

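```bash
python3 - <<'E'
from h import *
c=cam("side")
P=np.array([onz(c,200+u/4,140+v/4,.085) for u,v in((100,205),(130,155),(248,172),(224,225))]);print(P[:,:2],P.mean(0),np.linalg.norm(np.diff(P,axis=0),axis=1))
e=P[2]-P[1]+P[3]-P[0];print("L az",np.degrees(np.arctan2(e[1],e[0])))
a=go((.60,-.08,.22),rot(52,30));a=go((.52,-.15,.24),rot(62.4,0),a)
a=go((.4478,-.2357,.20),rot(62.4,0),a);a=go((.4478,-.2357,.104),rot(62.4,0),a)
E
```

```text
[[ 0.4463  0.041 ]
 [ 0.4928  0.0855]
 [ 0.5641  0.0208]
 [ 0.5183 -0.0261]] [0.5054 0.0303 0.085 ] [0.0643 0.0963 0.0656]
L az -42.58559587588972
row [ 0.335 -0.027 -0.247] [ 0.122 -0.774 -0.108] | mm 125 deg 36
row [ 0.101 -0.348 -0.022] [ 0.061 -0.665 -0.226] | mm 109 deg 32
row [ 0.081 -0.365  0.133] [0. 0. 0.] | mm 119 deg 0
row [0.   0.   0.32] [0. 0. 0.] | mm 96 deg 0
```

Request:
step_arm --pt "0.1 0 -0.09 0 0 0 -1" --pt "0.2 -0.01 -0.17 0.02 -0.13 -0.02 -1" --pt "0.335 -0.027 -0.247 0.04 -0.28 -0.04 -1" --pt "0.335 -0.027 -0.247 0.07 -0.43 -0.06 -1" --pt "0.335 -0.027 -0.247 0.1 -0.6 -0.09 -1" --pt "0.335 -0.027 -0.247 0.122 -0.774 -0.108 -1" --pt "0.335 -0.027 -0.247 0.122 -0.774 -0.108 -1"

```text
time_s: 20.75
position: [0.6001, -0.0777, 0.2272]
tcp_rot: [[-0.686, 0.611, -0.395], [0.53, 0.791, 0.305], [0.499, 0.0, -0.867]]
force: [-0.1, 0.5, -0.1]
opening: 1.001
grasp_force: 0.0
```

Request:
step_arm --pt "0.02 -0.08 -0.005 0.012 -0.133 -0.045 -1" --pt "0.04 -0.16 -0.01 0.024 -0.266 -0.09 -1" --pt "0.06 -0.24 -0.015 0.036 -0.4 -0.135 -1" --pt "0.08 -0.3 -0.02 0.048 -0.53 -0.18 -1" --pt "0.101 -0.348 -0.022 0.061 -0.665 -0.226 -1" --pt "0.101 -0.348 -0.022 0.061 -0.665 -0.226 -1" --pt "0.101 -0.348 -0.022 0.061 -0.665 -0.226 -1"

```text
time_s: 21.33
position: [0.5164, -0.1469, 0.2452]
tcp_rot: [[-0.887, 0.462, -0.007], [0.462, 0.887, 0.004], [0.008, 0.0, -1.0]]
force: [0.0, -0.6, -0.4]
opening: 0.998
grasp_force: 0.0
```

```bash
python3 - <<'E'
from h import *
s=read_state();print(s["joint_positions"],s["position"],s["tcp_rot"])
a=go((.4478,-.2357,.17),rot(62.4,0));a=go((.4478,-.2357,.104),rot(62.4,0),a)
E
```

```text
[-27.8197  23.7794  94.6214   0.0165  62.0349 -90.3181] [ 0.5164 -0.1469  0.2452] [[-0.8869  0.4619 -0.0066]
 [ 0.4619  0.8869  0.0038]
 [ 0.0076  0.0003 -1.    ]]
row [ 0.064 -0.368  0.231] [ 0.    -0.01   0.002] | mm 132 deg 0
row [0.   0.   0.22] [0. 0. 0.] | mm 66 deg 0
```

Request:
step_arm --pt "0.02 -0.12 0.05 0 -0.01 0 -1" --pt "0.04 -0.24 0.1 0 -0.01 0 -1" --pt "0.064 -0.368 0.17 0 -0.01 0 -1" --pt "0.064 -0.368 0.231 0 -0.01 0 -1" --pt "0.064 -0.368 0.231 0 -0.01 0 -1" --pt "0.064 -0.368 0.231 0 -0.01 0 -1"

```text
time_s: 21.83
position: [0.4515, -0.2377, 0.1752]
tcp_rot: [[-0.887, 0.463, 0.002], [0.463, 0.887, 0.001], [-0.001, 0.001, -1.0]]
force: [0.7, -0.1, 0.5]
opening: 0.997
grasp_force: 0.0
```

```bash
python3 - <<'E'
from h import *
s=read_state();print(s["joint_positions"],s["position"])
a=go((.4478,-.2357,.104),rot(62.4,0))
E
```

```text
[ -40.3762   27.5528  102.6157    0.1206   49.7855 -102.8956] [ 0.4515 -0.2377  0.1752]
row [ 0.014 -0.     0.217] [0.002 0.001 0.001] | mm 65 deg 0
```

Request:
step_arm --pt "0.01 0 0.1 0 0 0 -1" --pt "0.01 0 0.19 0 0 0 -1" --pt "0.01 0 0.217 0 0 0 -1" --pt "0.01 0 0.217 0 0 0 -1" --pt "0.01 0 0.217 0 0 0 0.2" --pt "0.01 0 0.217 0 0 0 1" --pt "0.01 0 0.217 0 0 0 1" --pt "0.01 0 0.217 0 0 0 1"

```text
time_s: 22.5
position: [0.45, -0.2372, 0.1128]
tcp_rot: [[-0.887, 0.462, 0.006], [0.462, 0.887, -0.004], [-0.008, -0.001, -1.0]]
force: [0.5, -0.7, 0.2]
opening: 0.781
grasp_force: 0.0
```

Request:
step_arm --pt "0 0 0 0 0 0 1" --pt "0 0 0 0 0 0 1" --pt "0 0 0 0 0 0 1" --pt "0 0 0 0 0 0 1" --pt "0 0 0 0 0 0 1" --pt "0 0 0 0 0 0 1"

```text
time_s: 23.0
position: [0.4492, -0.2369, 0.1116]
tcp_rot: [[-0.887, 0.462, 0.004], [0.462, 0.887, -0.002], [-0.005, -0.0, -1.0]]
force: [0.3, -0.3, 2.2]
opening: 0.5
grasp_force: 30.0
```

```bash
python3 - <<'E'
from h import *
s=read_state();print(s["opening"]*87,s["grasp_force"],s["position"]-[0,0,.006],s["force"],s["moment"])
E
```

```text
43.48139946301939 29.999143481254578 [ 0.4492 -0.2369  0.1056] [ 0.293  -0.3279  2.2041] [0.0456 0.0802 0.0337]
```

Request:
step_arm --pt "0 0 -0.017 0 0 0 1" --pt "0.05 0 -0.017 0 0 0 1" --pt "0.1 0 -0.017 0 0 0 1" --pt "0.15 0 -0.017 0 0 0 1" --pt "0.2 0 -0.017 0 0 0 1" --pt "0.2 0 -0.017 0 0 0 1"

```text
time_s: 23.5
position: [0.3927, -0.2064, 0.1161]
tcp_rot: [[-0.887, 0.462, -0.0], [0.462, 0.887, 0.002], [0.001, 0.001, -1.0]]
force: [-0.8, 1.3, -0.3]
opening: 0.5
grasp_force: 30.0
```

```bash
python3 - <<'E'
from h import *
s=read_state();print(s["opening"]*87,s["grasp_force"],s["position"]-[0,0,.006],s["force"],s["joint_positions"])
W=np.array([np.cos(np.radians(46)),np.sin(np.radians(46)),0]) # pot width dir
pc=np.array([.505,.030,0]);print(W)
p0=s["position"];
a=go(p0+[0,0,.10],rot(62.4))
q=pc-.017*W
a=go(q*[.5,.5,0]+p0*[.5,.5,0]+[0,0,.20],rot(98),a)
a=go(q+[0,0,.16],rot(136),a)
a=go(q+[0,0,.05],rot(136),a)
E
```

```text
43.461121232262556 29.99864771962166 [ 0.3927 -0.2064  0.1101] [-0.8204  1.316  -0.2514] [ -42.2603   30.2624  114.3912    0.1102   35.4373 -104.8271]
[0.6947 0.7193 0.    ]
row [ 0.     0.001 -0.353] [ 0.002 -0.002  0.002] | mm 106 deg 0
row [0.025 0.409 0.054] [ 0.     0.    -0.791] | mm 124 deg 36
row [-0.218  0.347  0.133] [ 0.     0.    -0.844] | mm 129 deg 38
row [0.    0.    0.367] [0. 0. 0.] | mm 110 deg 0
```

Request:
step_arm --pt "0.03 0 -0.1 0 0 0 1" --pt "0.03 0 -0.22 0 0 0 1" --pt "0.03 0 -0.353 0 0 0 1" --pt "0.03 0 -0.353 0 0 0 1"

```text
time_s: 23.83
position: [0.3915, -0.208, 0.2284]
tcp_rot: [[-0.887, 0.462, 0.016], [0.461, 0.887, -0.013], [-0.02, -0.004, -1.0]]
force: [1.2, -1.6, -0.3]
opening: 0.501
grasp_force: 30.0
```

Request:
step_arm --pt "0 0.09 0.01 0 0 -0.15 1" --pt "0 0.18 0.02 0 0 -0.3 1" --pt "0 0.27 0.03 0 0 -0.45 1" --pt "0 0.36 0.04 0 0 -0.6 1" --pt "0 0.409 0.054 0 0 -0.75 1" --pt "0 0.409 0.054 0 0 -0.791 1" --pt "0 0.409 0.054 0 0 -0.791 1"

```text
time_s: 24.42
position: [0.4452, -0.0952, 0.2057]
tcp_rot: [[-0.99, -0.143, 0.005], [-0.143, 0.99, -0.002], [-0.004, -0.003, -1.0]]
force: [0.2, -0.2, -0.7]
opening: 0.502
grasp_force: 30.0
```

```bash
python3 - <<'E'
from h import *
s=read_state();print(s["opening"]*87,s["grasp_force"],s["position"],s["joint_positions"])
c=cam("side");P=c["image"][140:270,200:350]
cv2.imwrite("pics/p8.png",cv2.resize(P[:,:,::-1],None,fx=4,fy=4))
q=np.array([.505,.030,0])-.017*np.array([.695,.719,0])
a=go(q+[0,0,.16],rot(136))
a=go(q+[0,0,.05],rot(136),a)
E
```

```text
43.64088902408915 29.9982587993145 [ 0.4452 -0.0952  0.2057] [ -26.1715   20.9573  108.5344   -0.0118   50.2024 -124.408 ]
row [-0.212  0.352  0.132] [-0.006  0.004 -0.842] | mm 130 deg 38
row [0.    0.    0.367] [0. 0. 0.] | mm 110 deg 0
```

```bash
cat >> h.py <<'E'
def potbox(n="side"):
    c=cam(n);h=cv2.cvtColor(c["image"],cv2.COLOR_RGB2HSV)
    m=cv2.inRange(h,(12,190,90),(24,255,255));m[:, :170]=0
    if n=="side": m[:165]=0
    r=[(cv2.boundingRect(k),cv2.contourArea(k)) for k in cv2.findContours(m,0,1)[0] if cv2.contourArea(k)>60]
    print(n,r);return c
E
python3 - <<'E'
from h import *
potbox();potbox("top")
E
```

```text
side [((225, 178, 37, 38), 711.5)]
top [((234, 186, 34, 33), 118.5), ((192, 126, 21, 22), 312.0)]
```

Request:
step_arm --pt "-0.04 0.08 0.02 0 0 -0.15 1" --pt "-0.08 0.16 0.03 0 0 -0.3 1" --pt "-0.13 0.24 0.05 0 0 -0.45 1" --pt "-0.18 0.31 0.07 0 0 -0.6 1" --pt "-0.212 0.352 0.09 0 0 -0.75 1" --pt "-0.212 0.352 0.1 0 0 -0.842 1" --pt "-0.212 0.352 0.1 0 0 -0.842 1" --pt "-0.212 0.352 0.1 0 0 -0.842 1"

```text
time_s: 25.23
position: [0.4925, 0.0171, 0.1757]
tcp_rot: [[-0.697, -0.717, 0.004], [-0.717, 0.697, -0.002], [-0.001, -0.004, -1.0]]
force: [1.1, -0.7, -1.5]
opening: 0.5
grasp_force: 30.0
```

```bash
python3 - <<'E'
from h import *
c=potbox();s=read_state();print(s["opening"]*87,s["position"],s["joint_positions"])
save(c,"p9.png",(190,130,340,260),4)
q=np.array([.505,.030,0])-.017*np.array([.695,.719,0])
a=go(q+[0,0,.11],rot(136))
a=go(q+[0,0,.05],rot(136),a)
E
```

```text
side [((225, 178, 37, 38), 1083.5)]
43.32987828619891 [0.4925 0.0169 0.1759] [ -11.0039   26.3285  105.1175   -0.1196   48.2873 -146.7103]
row [-0.004  0.001  0.2  ] [-0.006  0.002 -0.005] | mm 60 deg 0
row [0.  0.  0.2] [0. 0. 0.] | mm 60 deg 0
```

View pics/p9.png

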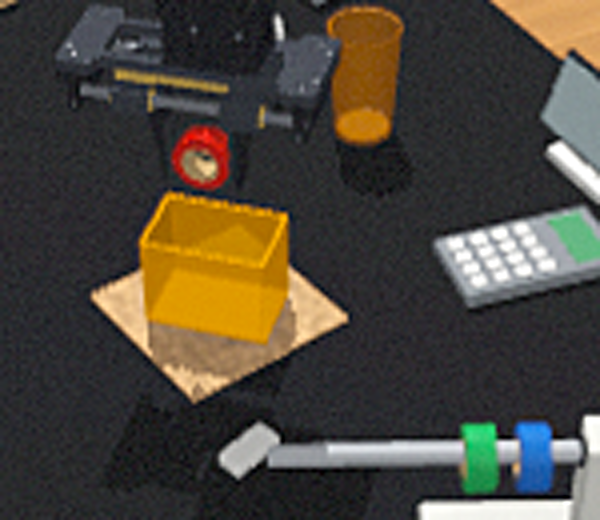

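Request:
step_arm --pt "-0.006 0 0.1 0 0 0 1" --pt "-0.008 0 0.2 0 0 0 1" --pt "-0.008 0 0.26 0 0 0 1" --pt "-0.008 0 0.32 0 0 0 1" --pt "-0.008 0 0.38 0 0 0 1" --pt "-0.008 0 0.42 0 0 0 1" --pt "-0.008 0 0.42 0 0 0 1" --pt "-0.008 0 0.42 0 0 0 1"

```text
time_s: 25.95
position: [0.4946, 0.0182, 0.0498]
tcp_rot: [[-0.697, -0.717, 0.003], [-0.717, 0.697, -0.002], [-0.001, -0.004, -1.0]]
force: [-0.1, -0.7, -0.6]
opening: 0.502
grasp_force: 30.0
```

Request:
step_arm --pt "0 0 0 0 0 0 -0.2" --pt "0 0 0 0 0 0 -0.2" --pt "0 0 0 0 0 0 -0.2" --pt "0 0 0 0 0 0 -0.2"

```text
time_s: 26.28
position: [0.4952, 0.0189, 0.0507]
tcp_rot: [[-0.695, -0.719, 0.006], [-0.719, 0.695, -0.003], [-0.002, -0.006, -1.0]]
force: [-0.1, 0.3, 0.1]
opening: 0.596
grasp_force: 0.0
```

Request:
step_arm --pt "0 0 -0.1 0 0 0 -0.2" --pt "0 0 -0.2 0 0 0 -0.2" --pt "0 0 -0.33 0 0 0 -0.2" --pt "0 0 -0.46 0 0 0 -0.2" --pt "0 0 -0.5 0 0 0 -0.4" --pt "0 0 -0.5 0 0 0 -0.4"

```text
time_s: 26.78
position: [0.4965, 0.0191, 0.2041]
tcp_rot: [[-0.695, -0.719, 0.014], [-0.719, 0.695, -0.004], [-0.007, -0.013, -1.0]]
force: [0.4, -0.9, -0.0]
opening: 0.667
grasp_force: 0.0
```

```bash
python3 - <<'E'
from h import *
c=potbox();s=read_state();print(s["opening"]*87,s["position"],s["joint_positions"])
cv2.imwrite("pics/p10.png",cv2.resize(c["image"][160:230,210:280,::-1],None,fx=6,fy=6))
h=cv2.cvtColor(c["image"],cv2.COLOR_RGB2HSV);m=cv2.inRange(h,(0,150,80),(9,255,255))
for k in cv2.findContours(m,0,1)[0]:
    if cv2.contourArea(k)>8: print(cv2.boundingRect(k),cv2.contourArea(k))
a=go((.44,-.10,.20),rot(98))
a=go((.5395,-.284,.19),rot(62.4),a)
a=go((.5395,-.284,.104),rot(62.4),a)
E
```

```text
side [((225, 178, 37, 38), 1087.0)]
58.93114502985736 [0.495  0.0193 0.2019] [ -10.6679   23.9783  103.5459   -0.1083   51.9065 -146.5881]
row [ 0.413 -0.144 -0.014] [-0.009  0.009  0.844] | mm 131 deg 38
row [-0.243 -0.654  0.033] [0.    0.    0.791] | mm 209 deg 36
row [0.    0.    0.287] [0. 0. 0.] | mm 86 deg 0
```

Request:
step_arm --pt "0.08 -0.03 0 0 0 0.15 -1" --pt "0.16 -0.06 0 0 0 0.3 -1" --pt "0.25 -0.09 0 0 0 0.45 -1" --pt "0.34 -0.12 0 0 0 0.6 -1" --pt "0.413 -0.144 -0.014 0 0 0.75 -1" --pt "0.413 -0.144 -0.014 0 0 0.844 -1" --pt "0.413 -0.144 -0.014 0 0 0.844 -1"

```text
time_s: 27.42
position: [0.4375, -0.1004, 0.2027]
tcp_rot: [[-0.991, -0.135, 0.001], [-0.135, 0.991, -0.001], [-0.001, -0.001, -1.0]]
force: [-0.2, 0.6, -0.9]
opening: 0.993
grasp_force: 0.0
```

Request:
step_arm --pt "-0.04 -0.11 0 0 0 0.15 -1" --pt "-0.09 -0.23 0 0 0 0.3 -1" --pt "-0.13 -0.35 0.01 0 0 0.45 -1" --pt "-0.17 -0.46 0.01 0 0 0.6 -1" --pt "-0.21 -0.56 0.02 0 0 0.75 -1" --pt "-0.243 -0.654 0.03 0 0 0.791 -1" --pt "-0.243 -0.654 0.033 0 0 0.791 -1" --pt "-0.243 -0.654 0.033 0 0 0.791 -1"

```text
time_s: 28.08
position: [0.5384, -0.284, 0.1928]
tcp_rot: [[-0.887, 0.462, 0.002], [0.462, 0.887, -0.0], [-0.002, 0.001, -1.0]]
force: [-0.0, 0.9, 0.4]
opening: 0.997
grasp_force: 0.0
```

```bash
python3 - <<'E'
from h import *
s=read_state();print(s["position"],s["joint_positions"])
a=go((.5395,-.284,.104),rot(62.4))
c=potbox();h=cv2.cvtColor(c["image"],cv2.COLOR_RGB2HSV)
for n,lo,hi in(("green",(50,120,50),(85,255,255)),("blue",(100,130,60),(120,255,255))):
    m=cv2.inRange(h,lo,hi)[228:258,240:350]
    print(n,[cv2.boundingRect(k) for k in cv2.findContours(m,0,1)[0] if cv2.contourArea(k)>10])
cv2.imwrite("pics/p11.png",cv2.resize(c["image"][165:260,215:345,::-1],None,fx=6,fy=6))
E
```

```text
[ 0.5384 -0.284   0.1928] [ -38.3496   32.6575   87.6144    0.0724   59.6472 -100.8604]
row [-0.003  0.002  0.276] [0.001 0.002 0.002] | mm 83 deg 0
side [((225, 178, 37, 38), 1085.5)]
green [(65, 8, 10, 18)]
blue [(78, 7, 11, 19)]
```

View pics/p11.png

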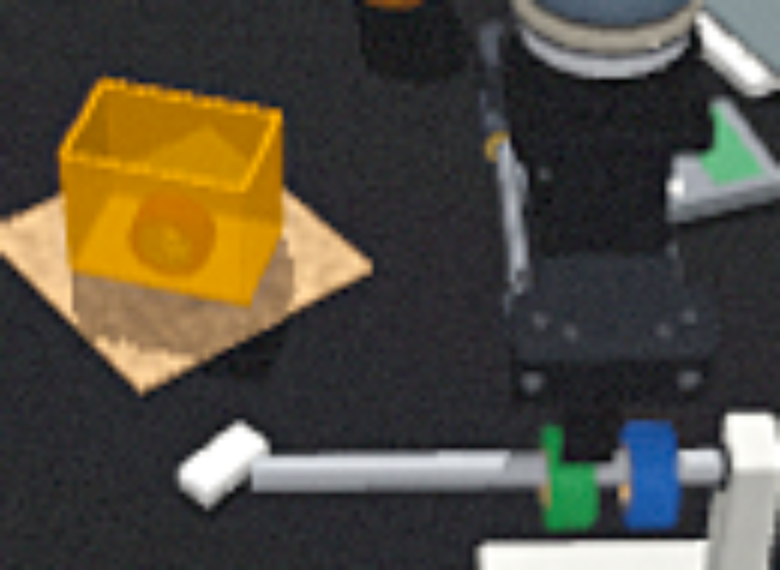

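Request:
step_arm --pt "0 0 0.1 0 0 0 -1" --pt "0 0 0.2 0 0 0 -1" --pt "0 0 0.276 0 0 0 -1" --pt "0 0 0.276 0 0 0 -1" --pt "0 0 0.276 0 0 0 0.2" --pt "0 0 0.276 0 0 0 1" --pt "0 0 0.276 0 0 0 1" --pt "0 0 0.276 0 0 0 1"

```text
time_s: 28.8
position: [0.5398, -0.2845, 0.1141]
tcp_rot: [[-0.886, 0.463, 0.007], [0.463, 0.887, -0.004], [-0.008, -0.001, -1.0]]
force: [0.3, 0.3, -0.3]
opening: 0.782
grasp_force: 0.0
```

Request:
step_arm --pt "0 0 0 0 0 0 1" --pt "0 0 0 0 0 0 1" --pt "0 0 0 0 0 0 1" --pt "0 0 0 0 0 0 1" --pt "0 0 0 0 0 0 1" --pt "0 0 0 0 0 0 1"

```text
time_s: 29.3
position: [0.539, -0.2843, 0.1126]
tcp_rot: [[-0.886, 0.463, 0.005], [0.463, 0.886, -0.003], [-0.005, -0.0, -1.0]]
force: [0.3, 0.1, 3.1]
opening: 0.501
grasp_force: 30.0
```

Request:
step_arm --pt "0 0 -0.017 0 0 0 1" --pt "0.06 0 -0.017 0 0 0 1" --pt "0.12 0 -0.017 0 0 0 1" --pt "0.2 0 -0.017 0 0 0 1" --pt "0.28 0 -0.017 0 0 0 1" --pt "0.28 0 -0.017 0 0 0 1"

```text
time_s: 29.8
position: [0.459, -0.241, 0.1163]
tcp_rot: [[-0.886, 0.463, -0.004], [0.463, 0.886, 0.004], [0.005, 0.002, -1.0]]
force: [-0.3, 0.2, -0.5]
opening: 0.499
grasp_force: 30.0
```

```bash
python3 - <<'E'
from h import *
s=read_state();print(s["opening"]*87,s["grasp_force"],s["position"]-[0,0,.006],s["force"])
a=go((.392,-.206,.109),rot(62.4))
E
```

```text
43.41777770078006 29.99906212091446 [ 0.459  -0.241   0.1103] [-0.2614  0.2422 -0.4807]
row [0.252 0.    0.006] [ 0.003 -0.007 -0.   ] | mm 76 deg 0
```

Request:
step_arm --pt "0.08 0 0.003 0 0 0 1" --pt "0.16 0 0.003 0 0 0 1" --pt "0.252 0 0.004 0 0 0 1" --pt "0.252 0 0.004 0 0 0 1" --pt "0.252 0 -0.1 0 0 0 1" --pt "0.252 0 -0.2 0 0 0 1" --pt "0.252 0 -0.34 0 0 0 1" --pt "0.252 0 -0.34 0 0 0 1"

```text
time_s: 30.47
position: [0.4008, -0.2131, 0.2248]
tcp_rot: [[-0.886, 0.463, 0.015], [0.463, 0.886, -0.012], [-0.019, -0.004, -1.0]]
force: [1.6, -0.2, -0.5]
opening: 0.499
grasp_force: 30.0
```

```bash
python3 - <<'E'
from h import *
s=read_state();print(s["opening"]*87,s["grasp_force"],s["position"]-[0,0,.006],s["force"])
a=go((.44,-.10,.20),rot(98))
q=np.array([.505,.030,0])+.015*np.array([.695,.719,0])
a=go(q+[0,0,.17],rot(136),a);potbox()
E
```

```text
43.43370245626662 29.99929279088974 [ 0.4008 -0.2131  0.2188] [ 1.5521 -0.2079 -0.5243]
row [0.06  0.395 0.06 ] [-0.012  0.022 -0.791] | mm 121 deg 36
row [-0.314  0.43   0.1  ] [ 0.     0.    -0.844] | mm 163 deg 38
side [((225, 181, 7, 29), 87.5)]
```

Request:
step_arm --pt "0.01 0.09 0.01 0 0 -0.15 1" --pt "0.02 0.18 0.02 0 0 -0.3 1" --pt "0.03 0.27 0.03 0 0 -0.45 1" --pt "0.05 0.36 0.04 0 0 -0.6 1" --pt "0.06 0.395 0.06 0 0.01 -0.75 1" --pt "0.06 0.395 0.06 -0.005 0.01 -0.791 1" --pt "0.06 0.395 0.06 -0.005 0.01 -0.791 1"

```text
time_s: 31.1
position: [0.4357, -0.0955, 0.1992]
tcp_rot: [[-0.99, -0.142, -0.005], [-0.142, 0.99, 0.004], [0.004, 0.005, -1.0]]
force: [0.2, -0.4, -1.2]
opening: 0.503
grasp_force: 30.0
```

Request:
step_arm --pt "-0.05 0.07 0 0 0 -0.15 1" --pt "-0.11 0.15 0 0 0 -0.3 1" --pt "-0.17 0.24 0.02 0 0 -0.45 1" --pt "-0.23 0.32 0.04 0 0 -0.6 1" --pt "-0.28 0.39 0.06 0 0 -0.75 1" --pt "-0.314 0.43 0.08 0 0 -0.844 1" --pt "-0.314 0.43 0.08 0 0 -0.844 1" --pt "-0.314 0.43 0.08 0 0 -0.844 1"

```text
time_s: 31.77
position: [0.5111, 0.0444, 0.1758]
tcp_rot: [[-0.696, -0.718, -0.005], [-0.718, 0.696, 0.003], [0.001, 0.005, -1.0]]
force: [0.5, -1.0, -0.9]
opening: 0.5
grasp_force: 30.0
```

```bash
python3 - <<'E'
from h import *
s=read_state();print(s["opening"]*87,s["grasp_force"],s["position"]-[0,0,.006],s["joint_positions"])
potbox()
q=np.array([.505,.030,0])+.016*np.array([.695,.719,0])
a=go(q+[0,0,.045],rot(136))
E
```

```text
43.541780975245715 29.9992136657238 [0.5111 0.0444 0.1698] [  -7.5963   27.7707  101.9952    0.1481   50.5123 -143.6101]
side [((225, 178, 37, 38), 1085.5)]
row [-0.007 -0.02   0.417] [ 0.006 -0.001 -0.003] | mm 125 deg 0
```

Request:
step_arm --pt "-0.007 -0.02 0.1 0 0 0 1" --pt "-0.007 -0.02 0.2 0.006 0 0 1" --pt "-0.007 -0.02 0.26 0.006 0 0 1" --pt "-0.007 -0.02 0.32 0.006 0 0 1" --pt "-0.007 -0.02 0.38 0.006 0 0 1" --pt "-0.007 -0.02 0.417 0.006 0 0 1" --pt "-0.007 -0.02 0.417 0.006 0 0 1" --pt "-0.007 -0.02 0.417 0.006 0 0 1"

```text
time_s: 32.48
position: [0.5164, 0.0411, 0.0515]
tcp_rot: [[-0.696, -0.718, -0.0], [-0.718, 0.696, -0.0], [0.0, -0.0, -1.0]]
force: [0.9, -0.7, 0.1]
opening: 0.502
grasp_force: 30.0
```

Request:
step_arm --pt "0 0 0 0 0 0 -0.2" --pt "0 0 0 0 0 0 -0.2" --pt "0 0 0 0 0 0 -0.2" --pt "0 0 0 0 0 0 -0.2"

```text
time_s: 32.82
position: [0.517, 0.0419, 0.0524]
tcp_rot: [[-0.695, -0.719, 0.002], [-0.719, 0.695, -0.001], [-0.001, -0.002, -1.0]]
force: [-1.1, -0.4, 0.8]
opening: 0.591
grasp_force: 0.4
```

Request:
step_arm --pt "0 0 -0.1 0 0 0 -0.2" --pt "0 0 -0.2 0 0 0 -0.2" --pt "0 0 -0.33 0 0 0 -0.2" --pt "0 0 -0.46 0 0 0 -0.2" --pt "0 0 -0.5 0 0 0 -0.4" --pt "0 0 -0.5 0 0 0 -0.4"

```text
time_s: 33.32
position: [0.5195, 0.0419, 0.2061]
tcp_rot: [[-0.695, -0.719, 0.011], [-0.719, 0.695, -0.002], [-0.007, -0.01, -1.0]]
force: [-0.2, 0.3, -0.6]
opening: 0.665
grasp_force: 0.0
```

```bash
python3 - <<'E'
from h import *
c=potbox();s=read_state();print(s["opening"]*87,s["position"],s["joint_positions"])
a=go((.44,-.10,.21),rot(98))
a=go((.571,-.300,.19),rot(62.4),a)
E
```

```text
side [((225, 178, 38, 38), 1082.0)]
58.73859691525239 [0.5179 0.042  0.2038] [  -7.6835   25.52    100.023    -0.0251   54.0708 -143.6647]
row [ 0.521 -0.142 -0.042] [-0.005  0.007  0.844] | mm 162 deg 38
row [-0.34  -0.721  0.067] [0.    0.    0.791] | mm 240 deg 36
```

Request:
step_arm --pt "0.1 -0.03 0 0 0 0.15 -1" --pt "0.2 -0.06 0 0 0 0.3 -1" --pt "0.3 -0.09 -0.01 0 0 0.45 -1" --pt "0.41 -0.12 -0.03 0 0 0.6 -1" --pt "0.521 -0.142 -0.042 0 0 0.75 -1" --pt "0.521 -0.142 -0.042 0 0 0.844 -1" --pt "0.521 -0.142 -0.042 0 0 0.844 -1"

```text
time_s: 33.95
position: [0.4369, -0.101, 0.2129]
tcp_rot: [[-0.991, -0.134, -0.002], [-0.134, 0.991, 0.001], [0.002, 0.001, -1.0]]
force: [-0.1, -0.1, 0.1]
opening: 0.991
grasp_force: 0.0
```

Request:
step_arm --pt "-0.06 -0.11 0 0 0 0.15 -1" --pt "-0.11 -0.23 0 0 0 0.3 -1" --pt "-0.16 -0.35 0.01 0 0 0.45 -1" --pt "-0.22 -0.46 0.02 0 0 0.6 -1" --pt "-0.27 -0.58 0.04 0 0 0.75 -1" --pt "-0.32 -0.68 0.05 0 0 0.791 -1" --pt "-0.34 -0.721 0.067 0 0 0.791 -1" --pt "-0.34 -0.721 0.067 0 0 0.791 -1"

```text
time_s: 34.62
position: [0.5714, -0.3019, 0.1912]
tcp_rot: [[-0.887, 0.462, 0.0], [0.462, 0.887, -0.0], [-0.0, -0.0, -1.0]]
force: [-0.5, 0.1, -0.7]
opening: 1.002
grasp_force: 0.0
```

```bash
python3 - <<'E'
from h import *
s=read_state();print(s["position"],s["joint_positions"])
a=go((.571,-.3,.104),rot(62.4))
c=potbox();h=cv2.cvtColor(c["image"],cv2.COLOR_RGB2HSV)
m=cv2.inRange(h,(100,130,60),(120,255,255))[228:258,240:350]
print([cv2.boundingRect(k) for k in cv2.findContours(m,0,1)[0] if cv2.contourArea(k)>10])
cv2.imwrite("pics/p12.png",cv2.resize(c["image"][165:225,215:285,::-1],None,fx=8,fy=8,interpolation=cv2.INTER_CUBIC))
E
```

```text
[ 0.5714 -0.3019  0.1912] [ -37.7412   35.4679   81.9067   -0.0061   62.6126 -100.2164]
row [0.004 0.005 0.271] [-0.     0.     0.002] | mm 81 deg 0
side [((225, 178, 37, 38), 1079.5)]
[(78, 7, 11, 19)]
```

View pics/p12.png

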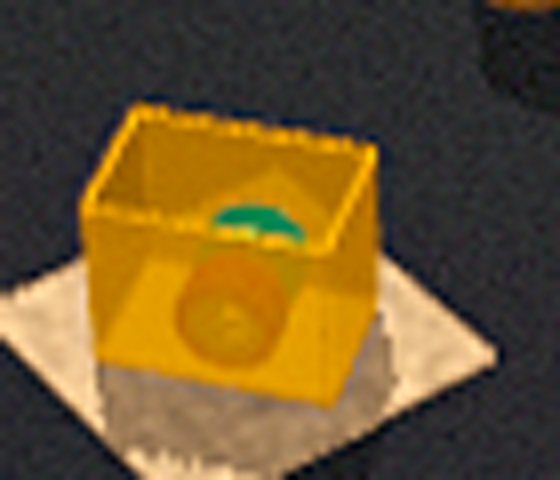

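```bash
python3 - <<'E'
from h import *
c=cam("side");pc=np.array([.505,.030]);W=np.array([.695,.719]);L=np.array([.719,-.695])
for n,u,v,z in(("red",232,310,.03),("green top",258,208,.052)):
    p=onz(c,215+u/8,165+v/8,z)[:2];print(n,p,"L",(p-pc)@L,"W",(p-pc)@W)
E
```

```text
red [0.4971 0.0175] L 0.0030740567095118763 W -0.01447962332604274
green top [0.5231 0.0443] L 0.0030383928403015215 W 0.022880454537457552
```

Request:
step_arm --pt "0.002 0.003 0.1 0 0 0 -1" --pt "0.002 0.003 0.2 0 0 0 -1" --pt "0.002 0.003 0.271 0 0 0 -1" --pt "0.002 0.003 0.271 0 0 0 -1" --pt "0.002 0.003 0.271 0 0 0 0.2" --pt "0.002 0.003 0.271 0 0 0 1" --pt "0.002 0.003 0.271 0 0 0 1" --pt "0.002 0.003 0.271 0 0 0 1"

```text
time_s: 35.38
position: [0.5706, -0.2993, 0.115]
tcp_rot: [[-0.886, 0.463, 0.004], [0.463, 0.886, -0.003], [-0.004, -0.001, -1.0]]
force: [0.1, -0.1, 0.0]
opening: 0.786
grasp_force: 0.0
```

Request:
step_arm --pt "0 0 0 0 0 0 1" --pt "0 0 0 0 0 0 1" --pt "0 0 0 0 0 0 1" --pt "0 0 0 0 0 0 1" --pt "0 0 0 0 0 0 1" --pt "0 0 0 0 0 0 1"

```text
time_s: 35.88
position: [0.5698, -0.2991, 0.1133]
tcp_rot: [[-0.886, 0.463, 0.001], [0.463, 0.886, -0.001], [-0.001, -0.0, -1.0]]
force: [-0.3, 0.3, 3.6]
opening: 0.501
grasp_force: 30.0
```

Request:
step_arm --pt "0 0 -0.017 0 0 0 1" --pt "0.06 0 -0.017 0 0 0 1" --pt "0.12 0 -0.017 0 0 0 1" --pt "0.2 0 -0.017 0 0 0 1" --pt "0.28 0 -0.017 0 0 0 1" --pt "0.36 0 -0.017 0 0 0 1" --pt "0.36 0 -0.017 0 0 0 1"

```text
time_s: 36.47
position: [0.4685, -0.2448, 0.1174]
tcp_rot: [[-0.886, 0.463, -0.007], [0.463, 0.886, 0.006], [0.009, 0.002, -1.0]]
force: [-0.9, 0.6, -1.3]
opening: 0.499
grasp_force: 30.0
```

```bash
python3 - <<'E'
from h import *
s=read_state();print(s["opening"]*87,s["grasp_force"],s["position"]-[0,0,.006],s["force"])
a=go((.392,-.206,.109),rot(62.4))
E
```

```text
43.43681539794367 29.999181032180786 [ 0.4685 -0.2448  0.1114] [-0.8813  0.5724 -1.2613]
row [ 0.286 -0.004  0.01 ] [ 0.002 -0.011 -0.   ] | mm 86 deg 1
```

Request:
step_arm --pt "0.08 0 0.004 0 0 0 1" --pt "0.17 0 0.006 0 0 0 1" --pt "0.27 0 0.008 0 0 0 1" --pt "0.27 0 0.008 0 0 0 1" --pt "0.27 0 -0.1 0 0 0 1" --pt "0.27 0 -0.2 0 0 0 1" --pt "0.27 0 -0.34 0 0 0 1" --pt "0.27 0 -0.34 0 0 0 1"

```text
time_s: 37.13
position: [0.4058, -0.2144, 0.2262]
tcp_rot: [[-0.886, 0.463, 0.012], [0.463, 0.886, -0.01], [-0.015, -0.004, -1.0]]
force: [0.9, 0.2, -0.4]
opening: 0.505
grasp_force: 30.0
```

```bash
python3 - <<'E'
from h import *
s=read_state();print(s["opening"]*87,s["grasp_force"],s["position"]-[0,0,.006],s["force"])
a=go((.435,-.10,.20),rot(98))
pc=np.array([.505,.030,0]);W=np.array([.695,.719,0]);L=np.array([.719,-.695,0])
q=pc-.009*L+.001*W
a=go(q+[0,0,.16],rot(136),a);a=go(q+[0,0,.077],rot(136),a);potbox()
E
```

```text
43.91903966133959 29.99939516186714 [ 0.4058 -0.2144  0.2202] [ 0.8835  0.2394 -0.3871]
row [0.091 0.383 0.065] [-0.01   0.017 -0.791] | mm 120 deg 36
row [-0.276  0.422  0.133] [ 0.     0.    -0.844] | mm 156 deg 38
row [0.    0.    0.277] [0. 0. 0.] | mm 83 deg 0
side [((225, 180, 10, 31), 156.5)]
```

Request:
step_arm --pt "0.02 0.09 0.01 0 0 -0.15 1" --pt "0.04 0.18 0.02 0 0 -0.3 1" --pt "0.06 0.27 0.03 0 0 -0.45 1" --pt "0.08 0.36 0.04 0 0 -0.6 1" --pt "0.091 0.383 0.065 0 0.01 -0.75 1" --pt "0.091 0.383 0.065 -0.005 0.01 -0.791 1" --pt "0.091 0.383 0.065 -0.005 0.01 -0.791 1"

```text
time_s: 37.77
position: [0.4307, -0.0958, 0.1991]
tcp_rot: [[-0.99, -0.141, -0.009], [-0.141, 0.99, 0.006], [0.008, 0.007, -1.0]]
force: [0.3, 0.8, 0.4]
opening: 0.497
grasp_force: 30.0
```

Request:
step_arm --pt "-0.05 0.07 0 0 0 -0.15 1" --pt "-0.1 0.15 0 0 0 -0.3 1" --pt "-0.15 0.24 0.02 0 0 -0.45 1" --pt "-0.2 0.32 0.04 0 0 -0.6 1" --pt "-0.25 0.39 0.06 0 0 -0.75 1" --pt "-0.276 0.422 0.09 0 0 -0.844 1" --pt "-0.276 0.422 0.1 0 0 -0.844 1" --pt "-0.276 0.422 0.1 0 0 -0.844 1"

```text
time_s: 38.43
position: [0.4946, 0.0403, 0.1693]
tcp_rot: [[-0.696, -0.718, -0.009], [-0.718, 0.696, 0.005], [0.003, 0.01, -1.0]]
force: [-0.1, -0.7, 0.4]
opening: 0.496
grasp_force: 30.0
```

```bash
python3 - <<'E'
from h import *
s=read_state();print(s["opening"]*87,s["grasp_force"],s["position"]-[0,0,.006],s["joint_positions"])
potbox()
pc=np.array([.505,.030,0]);W=np.array([.695,.719,0]);L=np.array([.719,-.695,0])
a=go(pc-.009*L+.001*W+[0,0,.078],rot(136))
E
```

```text
43.15530166007531 29.99921143054962 [0.4946 0.0403 0.1633] [  -8.379    27.4148  104.4564    0.2497   48.6912 -144.4442]
side [((225, 178, 37, 38), 1082.0)]
row [-0.005 -0.02   0.286] [ 0.012 -0.003 -0.003] | mm 86 deg 1
```

Request:
step_arm --pt "-0.005 -0.033 0.06 0 0 0 1" --pt "-0.005 -0.033 0.12 0.012 0 0 1" --pt "-0.005 -0.033 0.18 0.012 0 0 1" --pt "-0.005 -0.033 0.24 0.012 0 0 1" --pt "-0.005 -0.033 0.275 0.012 0 0 1" --pt "-0.005 -0.033 0.275 0.012 0 0 1"

```text
time_s: 38.98
position: [0.5013, 0.0335, 0.0864]
tcp_rot: [[-0.698, -0.716, -0.004], [-0.716, 0.698, -0.001], [0.004, 0.002, -1.0]]
force: [-0.4, 0.2, -1.3]
opening: 0.498
grasp_force: 30.0
```

```bash
python3 - <<'E'
from h import *
s=read_state();print(s["opening"]*87,s["grasp_force"],s["position"]-[0,0,.006],s["force"])
pc=np.array([.505,.030,0]);W=np.array([.695,.719,0]);L=np.array([.719,-.695,0])
d=s["position"]-pc;print("L",d@L,"W",d@W)
E
```

```text
43.34708216508544 29.999593645334244 [0.5013 0.0335 0.0804] [-0.3965  0.2145 -1.2793]
L -0.005076843408366779 W -2.2553352917180484e-05
```

Request:
step_arm --pt "0 0 0 0 0 0 -0.15" --pt "0 0 0 0 0 0 -0.15" --pt "0 0 0 0 0 0 -0.15" --pt "0 0 0 0 0 0 -0.15" --pt "0 0 -0.1 0 0 0 -0.15" --pt "0 0 -0.25 0 0 0 -0.15" --pt "0 0 -0.4 0 0 0 -0.15" --pt "0 0 -0.4 0 0 0 -0.15"

```text
time_s: 39.65
position: [0.5068, 0.0346, 0.2148]
tcp_rot: [[-0.695, -0.719, 0.014], [-0.719, 0.695, -0.004], [-0.007, -0.013, -1.0]]
force: [1.7, -0.0, 0.4]
opening: 0.572
grasp_force: 0.0
```

```bash
python3 - <<'E'
from h import *
c=potbox();s=read_state();print(s["opening"]*87,s["position"])
a=go((.44,-.10,.25),rot(98))
pc=np.array([.505,.030]);W=np.array([.695,.719]);L=np.array([.719,-.695])
h=cv2.cvtColor(c["image"],cv2.COLOR_RGB2HSV)
for n,lo,hi in(("green",(45,100,40),(88,255,255)),("blue",(95,100,50),(125,255,255)),("red",(0,150,80),(9,255,255))):
    m=cv2.inRange(h,lo,hi)[160:225,215:285]
    for k in cv2.findContours(m,0,1)[0]:
        if cv2.contourArea(k)>4:
            x,y,w,hh=cv2.boundingRect(k);u,v=x+215+w/2,y+160
            print(n,(x+215,y+160,w,hh),[(z,np.round([(onz(c,u,v,z)[:2]-pc)@L,(onz(c,u,v,z)[:2]-pc)@W],3)) for z in(.052,.07,.09)])
E
```

```text
side [((225, 178, 37, 38), 1077.0)]
50.11005186786261 [0.5063 0.0347 0.2136]
row [ 0.475 -0.155 -0.142] [-0.012  0.013  0.844] | mm 156 deg 38
green (244, 191, 9, 4) [(0.052, array([0.007, 0.024])), (0.07, array([0.014, 0.004])), (0.09, array([ 0.021, -0.019]))]
blue (230, 184, 14, 9) [(0.052, array([-0.04 ,  0.048])), (0.07, array([-0.032,  0.027])), (0.09, array([-0.023,  0.004]))]
```

```bash
python3 - <<'E'
from h import *
pc=np.array([.505,.030,0]);W=np.array([.7071,.7071,0]);L=np.array([.7071,-.7071,0])
q=pc-.030*L
a=go(q+[0,0,.17],rot(90.5));a=go(q+[0,0,.15],rot(45),a)
c=cam("side")
for l in(-.047,-.036,-.025,-.014,-.003):
  for w in(-.01,.01):
    z=.064+np.sqrt(max(0,.022**2-(l+.025)**2));print(l,w,np.round(proj(c,pc+l*L+w*W+[0,0,z]),1))
h=cv2.cvtColor(c["image"],cv2.COLOR_RGB2HSV);m=cv2.inRange(h,(95,100,50),(125,255,255))[180:196,226:248];print((m>0).astype(int))
E
```

```text
row [0.013 0.094 0.124] [-0.011  0.013  1.011] | mm 47 deg 45
row [0.    0.    0.067] [0.    0.    1.011] | mm 20 deg 46
-0.047 -0.01 [228.8 191.8]
-0.047 0.01 [230.9 187.9]
-0.036 -0.01 [231.7 187.7]
-0.036 0.01 [233.9 183.8]
-0.025 -0.01 [235.  187.6]
-0.025 0.01 [237.2 183.7]
-0.014 -0.01 [238.4 189. ]
-0.014 0.01 [240.5 185. ]
-0.003 -0.01 [242.1 194.3]
-0.003 0.01 [244.1 190.3]
[[0 0 0 0 0 0 0 0 0 0 0 0 0 0 0 0 0 0 0 0 0 0]
 [0 0 0 0 0 0 0 0 0 0 0 0 0 0 0 0 0 0 0 0 0 0]
 [0 0 0 0 0 0 0 0 0 0 0 0 0 0 0 0 0 0 0 0 0 0]
 [0 0 0 0 0 0 0 0 0 0 0 0 0 0 0 0 0 0 0 0 0 0]
 [0 0 0 0 0 0 0 0 1 1 1 0 0 0 0 0 0 0 0 0 0 0]
 [0 0 0 0 0 0 1 1 1 1 1 1 1 1 0 0 0 0 0 0 0 0]
 [0 0 0 0 0 1 1 1 1 1 1 1 1 1 1 0 0 0 0 0 0 0]
 [0 0 0 0 0 1 1 1 1 1 1 1 1 1 1 1 0 0 0 0 0 0]
 [0 0 0 0 1 1 1 1 1 1 1 1 1 1 1 1 1 0 0 0 0 0]
 [0 0 0 0 1 1 1 1 1 0 1 1 1 1 1 1 1 1 0 0 0 0]
 [0 0 0 0 1 1 0 0 0 0 0 0 1 1 1 1 1 1 0 0 0 0]
 [0 0 0 0 0 0 0 0 0 0 0 0 0 1 1 1 1 1 0 0 0 0]
 [0 0 0 0 0 0 0 0 0 0 0 0 0 0 0 1 1 1 0 0 0 0]
 [0 0 0 0 0 0 0 0 0 0 0 0 0 0 0 0 0 0 0 0 0 0]
 [0 0 0 0 0 0 0 0 0 0 0 0 0 0 0 0 0 0 0 0 0 0]
 [0 0 0 0 0 0 0 0 0 0 0 0 0 0 0 0 0 0 0 0 0 0]]
```

Request:
step_arm --pt "0 0.02 0.02 0 0 0.15 0.47" --pt "0 0.04 0.04 0 0 0.3 0.47" --pt "0.01 0.06 0.06 0 0 0.45 0.47" --pt "0.013 0.08 0.09 0 0 0.6 0.47" --pt "0.013 0.094 0.11 0 0 0.75 0.47" --pt "0.013 0.094 0.124 -0.01 0.01 0.9 0.47" --pt "0.013 0.094 0.124 -0.01 0.01 1 0.47" --pt "0.013 0.094 0.124 -0.01 0.01 1 0.47"

```text
time_s: 40.42
position: [0.4784, 0.0519, 0.1689]
tcp_rot: [[-1.0, -0.016, -0.014], [-0.016, 1.0, 0.003], [0.014, 0.003, -1.0]]
force: [-0.1, 0.0, 0.3]
opening: 0.27
grasp_force: 0.0
```

Request:
step_arm --pt "0 0 0 0 0 0.15 0.47" --pt "0 0 0 0 0 0.3 0.47" --pt "0 0 0 0 0 0.45 0.47" --pt "0 0 0.02 0 0 0.6 0.47" --pt "0 0 0.04 0 0 0.75 0.47" --pt "0 0 0.067 0 0 0.9 0.47" --pt "0 0 0.067 0 0 1 0.47" --pt "0 0 0.067 0 0 1 0.47"

```text
time_s: 41.08
position: [0.4786, 0.0519, 0.1494]
tcp_rot: [[-0.719, 0.694, -0.013], [0.694, 0.72, 0.002], [0.011, -0.007, -1.0]]
force: [-0.0, 0.3, 0.4]
opening: 0.268
grasp_force: 0.0
```

```bash
python3 - <<'E'
from h import *
s=read_state();print(s["opening"]*87,s["position"],s["tcp_rot"][:,1],s["joint_positions"])
pc=np.array([.505,.030,0]);L=np.array([.7071,-.7071,0])
a=go(pc-.030*L+[0,0,.11],rot(45));a=go(pc-.03*L+[0,0,.05],rot(45),a);potbox()
E
```

```text
23.355967347398124 [0.4786 0.0519 0.1494] [ 0.6944  0.7195 -0.007 ] [ -7.1756  28.5808 107.3162   0.0699  44.8341 -53.2388]
row [-0.015  0.011  0.111] [-0.009 -0.014  0.023] | mm 34 deg 1
row [0.  0.  0.2] [0. 0. 0.] | mm 60 deg 0
side [((225, 178, 38, 38), 1074.5)]
```

Request:
step_arm --pt "-0.013 0.009 0.05 -0.009 -0.014 0.023 0.47" --pt "-0.013 0.009 0.11 -0.009 -0.014 0.023 0.47" --pt "-0.013 0.009 0.11 -0.009 -0.014 0.023 0.47" --pt "-0.013 0.009 0.11 -0.009 -0.014 0.023 0.47"

```text
time_s: 41.47
position: [0.4832, 0.0511, 0.117]
tcp_rot: [[-0.708, 0.706, 0.001], [0.706, 0.708, -0.0], [-0.001, 0.0, -1.0]]
force: [0.1, 0.3, 0.0]
opening: 0.266
grasp_force: 0.0
```

```bash
python3 - <<'E'
from h import *
s=read_state();print(s["opening"]*87,s["position"],s["tcp_rot"])
pc=np.array([.505,.030,0]);L=np.array([.7071,-.7071,0])
a=go(pc-.030*L+[0,0,.10],rot(45))
E
```

```text
23.11444829225902 [0.4832 0.0511 0.117 ] [[-0.7079  0.7063  0.0005]
 [ 0.7063  0.7079 -0.0003]
 [-0.0006  0.0001 -1.    ]]
row [-0.001  0.002  0.037] [0.    0.001 0.001] | mm 11 deg 0
```

Request:
step_arm --pt "0 0.001 0.02 0 0 0 0.47" --pt "0 0.001 0.035 0 0 0 0.47"

```text
time_s: 41.63
position: [0.485, 0.0512, 0.1075]
tcp_rot: [[-0.707, 0.707, 0.005], [0.707, 0.707, -0.001], [-0.004, 0.003, -1.0]]
force: [0.3, -0.8, -0.8]
opening: 0.264
grasp_force: 0.1
```

Request:
step_arm --pt "0 0 0.012 0 0 0 0.47" --pt "0 0 0.024 0 0 0 0.47"

```text
time_s: 41.8
position: [0.4846, 0.0512, 0.0999]
tcp_rot: [[-0.707, 0.708, 0.004], [0.708, 0.707, -0.001], [-0.003, 0.002, -1.0]]
force: [-0.7, 0.7, 0.2]
opening: 0.262
grasp_force: 0.0
```

Request:
step_arm --pt "0 0 0.012 0 0 0 0.47" --pt "0 0 0.024 0 0 0 0.47"

```text
time_s: 41.97
position: [0.4845, 0.0512, 0.0925]
tcp_rot: [[-0.707, 0.708, 0.004], [0.708, 0.707, -0.001], [-0.003, 0.002, -1.0]]
force: [0.2, -0.0, -0.1]
opening: 0.265
grasp_force: 0.0
```

Request:
step_arm --pt "0 0 0.02 0 0 0 0.47" --pt "0 0 0.04 0 0 0 0.47" --pt "0 0 0.06 0 0 0 0.47"

```text
time_s: 42.22
position: [0.4845, 0.0512, 0.0741]
tcp_rot: [[-0.706, 0.708, 0.003], [0.708, 0.706, -0.001], [-0.003, 0.002, -1.0]]
force: [-0.3, 0.5, -0.1]
opening: 0.261
grasp_force: 0.0
```

Request:
step_arm --pt "0 0 0.02 0 0 0 0.47" --pt "0 0 0.04 0 0 0 0.47" --pt "0 0 0.055 0 0 0 0.47"

```text
time_s: 42.47
position: [0.484, 0.0513, 0.0574]
tcp_rot: [[-0.706, 0.708, 0.002], [0.708, 0.706, -0.0], [-0.002, 0.001, -1.0]]
force: [-0.5, 1.7, 1.8]
opening: 0.263
grasp_force: 0.9
```

```bash
python3 - <<'E'
from h import *
s=read_state();print(s["opening"]*87,s["position"],s["force"]);potbox()
E
```

```text
22.873770421881236 [0.484  0.0513 0.0574] [-0.531   1.7227  1.7784]
side [((226, 180, 36, 36), 713.5)]
```

Request:
step_arm --pt "-0.01 0 0 0 0 0 0.47" --pt "-0.02 0 0 0 0 0 0.47" --pt "-0.03 0 0 0 0 0 0.47" --pt "-0.03 0 0 0 0 0 0.47"

```text
time_s: 42.85
position: [0.4922, 0.0442, 0.0586]
tcp_rot: [[-0.706, 0.708, 0.006], [0.708, 0.706, -0.001], [-0.005, 0.003, -1.0]]
force: [0.1, 0.1, -0.6]
opening: 0.266
grasp_force: 0.0
```

Request:
step_arm --pt "-0.01 0 0 0 0 0 0.47" --pt "-0.02 0 0 0 0 0 0.47" --pt "-0.03 0 0 0 0 0 0.47" --pt "-0.03 0 0 0 0 0 0.47"

```text
time_s: 43.18
position: [0.4981, 0.038, 0.0585]
tcp_rot: [[-0.706, 0.708, 0.005], [0.708, 0.706, -0.001], [-0.004, 0.003, -1.0]]
force: [-0.7, 0.5, 0.7]
opening: 0.266
grasp_force: 0.1
```

```bash
python3 - <<'E'
from h import *
s=read_state();print(s["opening"]*87,s["position"],s["force"]);c=potbox()
pc=np.array([.505,.030,0]);L=np.array([.7071,-.7071,0]);print((s["position"]-pc)@L)
E
```

```text
23.10850758459179 [0.4981 0.038  0.0585] [-0.6754  0.5267  0.6542]
side [((226, 181, 37, 35), 649.5)]
-0.010510217692904321
```

Request:
step_arm --pt "-0.008 0 0 0 0 0 0.47" --pt "-0.008 0 0 0 0 0 0.47" --pt "-0.008 0 -0.08 0 0 0 0.47" --pt "-0.008 0 -0.16 0 0 0 0.47" --pt "-0.008 0 -0.26 0 0 0 0.47" --pt "-0.008 0 -0.36 0 0 0 0.47" --pt "-0.008 0 -0.45 0 0 0 0.47" --pt "-0.008 0 -0.45 0 0 0 0.47"

```text
time_s: 43.9
position: [0.5017, 0.0365, 0.1982]
tcp_rot: [[-0.707, 0.708, 0.014], [0.708, 0.707, -0.002], [-0.012, 0.008, -1.0]]
force: [1.0, -0.6, 0.3]
opening: 0.265
grasp_force: 0.0
```

```bash
python3 - <<'E'
from h import *
s=read_state();print(s["opening"]*87,s["position"],s["force"]);c=potbox()
pc=np.array([.505,.030,0]);L=np.array([.7071,-.7071,0]);W=np.array([.7071,.7071,0])
h=cv2.cvtColor(c["image"],cv2.COLOR_RGB2HSV)
for n,lo,hi in(("green",(45,100,40),(92,255,255)),("blue",(95,60,30),(130,255,255)),("red",(0,150,60),(9,255,255))):
    m=cv2.inRange(h,lo,hi)[140:225,215:285]
    print(n,[(np.array(cv2.boundingRect(k))+[215,140,0,0],cv2.contourArea(k)) for k in cv2.findContours(m,0,1)[0] if cv2.contourArea(k)>2])
for n,l,w in(("blue",-.025,0),("red",.025,-.015),("green",.025,.016)):
    print(n,[np.round(proj(c,pc+l*L+w*W+[0,0,z]),1) for z in(.008,.03,.052)], h[tuple(int(round(v)) for v in proj(c,pc+l*L+w*W+[0,0,.045])[::-1])])
g=cv2.cvtColor(c["image"],cv2.COLOR_RGB2HSV)[176:218:2,222:266:2,0];print(g)
a=go((.45,.0,.30),s["tcp_rot"])
E
```

```text
23.030333508797213 [0.5017 0.0365 0.1982] [ 0.9774 -0.6156  0.3394]
side [((225, 178, 38, 38), 1085.0)]
green [(array([249, 192,   7,   3]), 7.5)]
blue [(array([219, 195,   6,   5]), 3.0), (array([261, 182,   4,  15]), 3.0), (array([244, 178,  16,   4]), 2.5), (array([243, 140,   5,  13]), 4.5)]
red []
blue [array([237.4, 204.4]), array([237. , 199.2]), array([236.7, 194. ])] [ 19 201 176]
red [array([250.7, 210.3]), array([250.5, 205.1]), array([250.3, 199.8])] [ 18 255 188]
green [array([253.7, 204. ]), array([253.5, 198.9]), array([253.3, 193.6])] [ 24 213 192]
[[105 132 132 165 116  92  99 123  73 165  23 101  90  84  90 135 120  90
  138 110   5 100]
 [130  96 135 130 112  20  16   0 107 106 120 108 105 111 123  30 124 124
   80  30  93 113]
 [138  10 150 133  16  19  20  20  20  20  18  19  19 176 113 115 116  97
  120 103 120 110]
 [145 165 125 168  21  19  20  19  19  20  19  19  20  20  21  21  18  18
   18  10 108  78]
 [116 128 118  20  18  19  20  20  20  20  20  20  19  19  19  19  19  19
   20  20  14 135]
 [ 90 165 161  21  19  19  19  19  19  20  20  19  20  20  20  2
[... 789 characters left out ...]
0  20  21  21  21  20  20  21  18  20  20  19  18  18  18
   21  20  12  17]
 [ 17  17  19  19  21  21  21  20  21  21  21  18  19  21  20  20  18  18
   21  20  15  17]
 [ 16  17  19  20  21  21  21  21  21  21  21  18  19  20  21  21  18  20
   20  13  16  17]
 [ 16  17  16  17  21  21  20  21  21  21  21  21  18  20  20  19  18  21
   20  15  16  17]
 [ 17  17  17  16  15  15  15  16  18  20  20  20  21  21  20  20  21  21
   17  17  15  16]
 [ 15  18  17  16  16  15  16  16  15  16  15  13  15  18  20  21  21  20
   12  16  14  16]
 [108  16  16  16  17  17  16  16  14  15  15  15  16  16  14  14  14  15
   15  16  15  16]]
row [ 0.029 -0.203 -0.368] [-0.003 -0.004 -0.   ] | mm 126 deg 0
```

Request:
step_arm --pt "0.1 0 -0.1 0 0 0 0" --pt "0.2 0 -0.2 0 0 0 -1" --pt "0.3 0.1 -0.3 0 0 0 -1" --pt "0.4 0.2 -0.35 0 0 0 -1" --pt "0.5 0.3 -0.35 0 0 0 -1" --pt "0.6 0.4 -0.35 0 0 0 -1" --pt "0.7 0.4 -0.35 0 0 0 -1" --pt "0.7 0.4 -0.35 0 0 0 -1"

```text
time_s: 44.62
position: [0.4307, 0.2757, 0.2964]
tcp_rot: [[-0.711, 0.703, -0.002], [0.703, 0.711, 0.002], [0.002, 0.0, -1.0]]
force: [-0.1, 0.2, -1.2]
opening: 0.785
grasp_force: 0.0
```

```bash
python3 - <<'E'
from h import *
s=read_state();print(s["position"],s["opening"])
c=potbox();t=cam("top")
pc=np.array([.505,.030,0]);L=np.array([.7071,-.7071,0]);W=np.array([.7071,.7071,0])
h=cv2.cvtColor(t["image"],cv2.COLOR_RGB2HSV)
for n,lo,hi in(("green",(40,80,40),(92,255,255)),("blue",(95,80,40),(130,255,255)),("red",(0,150,60),(8,255,255))):
    m=cv2.inRange(h,lo,hi)
    for k in cv2.findContours(m,0,1)[0]:
        if cv2.contourArea(k)>3:
            M=cv2.minAreaRect(k)[0];
            for z in(.052,):
                p=onz(t,*M,z)
                if np.linalg.norm(p[:2]-pc[:2])<.08: print(n,M,cv2.contourArea(k),z,"L",(p-pc)@L,"W",(p-pc)@W)
# bystanders vs start: image difference
import pickle
d=pickle.load(open("c0.pkl","rb"))
df=cv2.absdiff(cv2.GaussianBlur(c["image"],(5,5),0),cv2.GaussianBlur(d["side"]["image"],(5,5),0)).max(2)
print("side diff",[cv2.boundingRect(k) for k in cv2.findContours((df>50).astype(np.uint8),0,1)[0] if cv2.contourArea(k)>25])
E
```

```text
[0.4307 0.2757 0.2964] 0.7849090732267789
side [((225, 178, 37, 38), 1078.5)]
green (251.50003051757812, 193.50001525878906) 34.0 0.052 L 0.02185841557832364 W 0.015229289249527916
blue (245.5, 206.50003051757812) 36.0 0.052 L -0.023999653049575534 W -0.00044581124767168086
red (258.5000305175781, 200.00001525878906) 25.0 0.052 L 0.022208497591699152 W -0.01714447830260223
side diff [(54, 269, 8, 18), (265, 236, 9, 18), (318, 235, 11, 18), (305, 235, 10, 18), (66, 223, 25, 15), (224, 178, 40, 46), (76, 177, 25, 16), (0, 176, 39, 43), (178, 140, 34, 34), (12, 121, 39, 53), (158, 49, 48, 40), (112, 0, 86, 48), (49, 0, 75, 104), (8, 0, 42, 128)]
```

All three rolls stand on the pot floor, the pot has not moved, and the image difference shows only the pot, the rolls and the arm changed. Handing in.

```bash
python3 -c "
from h import *
potbox();print(hand_in())"
```

```text
side [((225, 178, 37, 38), 1078.5)]
the job is handed in; nothing more can be done
None
```

The job is done and handed in: the pot stands mouth-up near the middle of the mat, with the red, green and blue rolls (the only ones on the bar) on its floor and the bystanders unmoved; the hand-in returned no verdict.

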